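# Load the parts washer, latch its basket down and shut the lid

## Task

Open the parts washer's lid; its basket is latched down empty, so press the button to let it come up, and lay every gear and bearing from the rubber mat flat in a nest of its own in the raised basket. Press the basket down until it latches, let go and make sure that it stays down with the parts still in their nests, and only then shut the lid fully. Leave the paste tin and the loose nut where they are.

Things in the scene. Friction and masses are not known exactly. Their poses are not given: they have to be found in the camera images.
- washer: Small bench parts washer, fixed to the table: an open steel tank 200 x 200 mm, its rim 86 mm above the table, with a grey latch housing 46 mm deep of the same height along its far (+x) side; its lid is hinged along the back. Origin: centre of the tank's underside, on the table; x points away from the robot, to the hinge side. Nothing of it but basket and lid moves.
- basket (a joint): How far the basket is down, m; spring-lifted (8 to 10 N). 0 = up, floor level with the rim, 86 mm above the table. Push-push latch: pressed to the stop (about 42 mm, or 43.5 mm to unlatch; 14 to 18 N, at 20 to 30 mm/s) and let go, it rises to 0.034 and stays, latched; pressed to the stop again and let go, it comes free and rises to 0 in a second. A press that ends 2 mm short may change nothing.
- button_top (a point): Centre of the upper face of the basket's press button, a black mushroom button 30 mm across on a post in the middle of the basket, its top 26 mm above the basket floor (112 mm above the table with the basket up, 78 mm latched). Press here, straight down.
- nest_1 (a point): Middle of nest 1 (near the robot, left), on the basket floor; z up. Each of the four nests is a square, 66 mm inside, framed by ribs 4 mm high and 3 mm thick; the centres lie 52 mm either way from the button's axis along the washer's x and y. The point moves up and down with the basket.
- nest_2 (a point): Middle of nest 2 (near the robot, right), on the basket floor; z up. Each of the four nests is a square, 66 mm inside, framed by ribs 4 mm high and 3 mm thick; the centres lie 52 mm either way from the button's axis along the washer's x and y. The point moves up and down with the basket.
- nest_3 (a point): Middle of nest 3 (far, left), on the basket floor; z up. Each of the four nests is a square, 66 mm inside, framed by ribs 4 mm high and 3 mm thick; the centres lie 52 mm either way from the button's axis along the washer's x and y. The point moves up and down with the basket.
- nest_4 (a point): Middle of nest 4 (far, right), on the basket floor; z up. Each of the four nests is a square, 66 mm inside, framed by ribs 4 mm high and 3 mm thick; the centres lie 52 mm either way from the button's axis along the washer's x and y. The point moves up and down with the basket.
- lid (a joint): Angle of the washer's lid, rad: 0 = shut, flat on the tank; 1.57 = upright; stop at 1.85. It starts shut or a little ajar (up to 0.3). A stiff hinge holds it at any angle; 2 to 3 N at the lip, square to the lid, moves it. It does not fall: it can be shut by pushing its outer face near the free edge from behind towards the robot and following it round and down. It cannot shut over a raised basket.
- lid_hinge (a point): Middle of the lid's hinge line, 138 mm beyond the tank centre along the washer's x and 88 mm above the table; the hinge runs along the washer's y.
- lid_lip (a point): Middle of the black lip on the lid's free edge, on its outer face, 258 mm from the hinge line. The lip is a flat tab 50 mm wide (along the hinge), 4 mm thick, and stands 25 mm beyond the edge of the 5 mm thick steel lid (206 mm wide, edge 244 mm from the hinge; its outer face is level with the lip's). Lid shut, it points to the robot, 93 mm above the table, free at both sides; lid open, it points up.
- mat: Black rubber drain mat, 200 x 250 x 3 mm, fixed, right of the washer, on which the dirty parts lie; origin: centre of its underside. Fixed things near it: an open tool case on the robot's side of it, whose upright lid stands at about x = 0.45 m, 175 mm high (y -0.22 to 0), and a drawer cabinet, 210 mm high, beyond its far right corner, with one drawer drawn out as far as x = 0.70 m.
- gear_1: Dirty toothed dog gear, a short steel ring 53 mm across the teeth (solid 52 mm cylinder to the touch) and 21 mm high, about 0.10 kg; grasp it across the teeth, the origin is the centre of its underside and z its bore axis (up as it lies flat). It lies on the mat at the start, or is absent from this run.
- gear_2: Dirty toothed dog gear, a short steel ring 53 mm across the teeth (solid 52 mm cylinder to the touch) and 21 mm high, about 0.10 kg; grasp it across the teeth, the origin is the centre of its underside and z its bore axis (up as it lies flat). It lies on the mat at the start, or is absent from this run.
- bearing_1: Dirty open ball bearing, 45 mm across and 14 mm high, about 0.07 kg; grasp it across the outer ring, the origin is the centre of its underside and z its bore axis (up as it lies flat). It lies on the mat at the start, or is absent from this run.
- bearing_2: Dirty open ball bearing, 45 mm across and 14 mm high, about 0.07 kg; grasp it across the outer ring, the origin is the centre of its underside and z its bore axis (up as it lies flat). It lies on the mat at the start, or is absent from this run.
- bearing_3: Dirty open ball bearing, 45 mm across and 14 mm high, about 0.07 kg; grasp it across the outer ring, the origin is the centre of its underside and z its bore axis (up as it lies flat). It lies on the mat at the start, or is absent from this run.
- paste_tin: Bystander: round tin of assembly paste, 67 mm across and 43 mm high, beyond the mat; origin: centre of its underside. Leave it alone.
- castle_nut: Bystander: large hexagon nut, 24 mm across flats and 12 mm high, on the bare table between the washer and the mat, towards the robot; origin: centre of its underside. Leave it alone.
Mind the look-alikes: they are no part of the job. What is shaped like the bearing_2 but turquoise is not meant. Leave any purple look-alike of the gear_1 alone.

How it is judged:
On the way, in this order (a step that is already met when the one before it is completed fails the run):
1. the empty basket has been let up: it stands fully raised (value of joint basket below 0.003 m), for 0.2 s.
2. every part present lies flat in a nest of the raised basket (value of joint basket below 0.006 m and (horizontal distance between gear_1 and nest_1 below 0.02 m or horizontal distance between gear_1 and nest_2 below 0.02 m or horizontal distance between gear_1 and nest_3 below 0.02 m or horizontal distance between gear_1 and nest_4 below 0.02 m) and z of gear_1 in the frame of nest_1 between -0.003 and 0.003 m and angle between each of gear_1, gear_2, bearing_1, bearing_2, bearing_3's own z axis and vertical below 0.12 rad and (horizontal distance between gear_2 and nest_1 below 0.02 m or horizontal distance between gear_2 and nest_2 below 0.02 m or horizontal distance between gear_2 and nest_3 below 0.02 m or horizontal distance between gear_2 and nest_4 below 0.02 m) and z of gear_2 in the frame of nest_1 between -0.003 and 0.003 m and (horizontal distance between bearing_1 and nest_1 below 0.02 m or horizontal distance between bearing_1 and nest_2 below 0.02 m or horizontal distance between bearing_1 and nest_3 below 0.02 m or horizontal distance between bearing_1 and nest_4 below 0.02 m) and z of bearing_1 in the frame of nest_1 between -0.003 and 0.003 m and (horizontal distance between bearing_2 and nest_1 below 0.02 m or horizontal distance between bearing_2 and nest_2 below 0.02 m or horizontal distance between bearing_2 and nest_3 below 0.02 m or horizontal distance between bearing_2 and nest_4 below 0.02 m) and z of bearing_2 in the frame of nest_1 between -0.003 and 0.003 m and (horizontal distance between bearing_3 and nest_1 below 0.02 m or horizontal distance between bearing_3 and nest_2 below 0.02 m or horizontal distance between bearing_3 and nest_3 below 0.02 m or horizontal distance between bearing_3 and nest_4 below 0.02 m) and z of bearing_3 in the frame of nest_1 between -0.003 and 0.003 m), for 0.2 s.
3. the basket is latched down with the parts in their nests, nothing pressing on it, the lid still open (value of joint basket between 0.03 and 0.037 m and (horizontal distance between gear_1 and nest_1 below 0.02 m or horizontal distance between gear_1 and nest_2 below 0.02 m or horizontal distance between gear_1 and nest_3 below 0.02 m or horizontal distance between gear_1 and nest_4 below 0.02 m) and z of gear_1 in the frame of nest_1 between -0.003 and 0.003 m and angle between each of gear_1, gear_2, bearing_1, bearing_2, bearing_3's own z axis and vertical below 0.12 rad and (horizontal distance between gear_2 and nest_1 below 0.02 m or horizontal distance between gear_2 and nest_2 below 0.02 m or horizontal distance between gear_2 and nest_3 below 0.02 m or horizontal distance between gear_2 and nest_4 below 0.02 m) and z of gear_2 in the frame of nest_1 between -0.003 and 0.003 m and (horizontal distance between bearing_1 and nest_1 below 0.02 m or horizontal distance between bearing_1 and nest_2 below 0.02 m or horizontal distance between bearing_1 and nest_3 below 0.02 m or horizontal distance between bearing_1 and nest_4 below 0.02 m) and z of bearing_1 in the frame of nest_1 between -0.003 and 0.003 m and (horizontal distance between bearing_2 and nest_1 below 0.02 m or horizontal distance between bearing_2 and nest_2 below 0.02 m or horizontal distance between bearing_2 and nest_3 below 0.02 m or horizontal distance between bearing_2 and nest_4 below 0.02 m) and z of bearing_2 in the frame of nest_1 between -0.003 and 0.003 m and (horizontal distance between bearing_3 and nest_1 below 0.02 m or horizontal distance between bearing_3 and nest_2 below 0.02 m or horizontal distance between bearing_3 and nest_3 below 0.02 m or horizontal distance between bearing_3 and nest_4 below 0.02 m) and z of bearing_3 in the frame of nest_1 between -0.003 and 0.003 m and contact force between the fingers and basket below 0.1 N and value of joint lid above 0.8 rad), for 0.5 s.
At the end, for the whole second after the job is handed in: The basket is latched (30 to 37 mm below its raised position), every part present lies flat on the basket floor within 20 mm of the middle of a nest, at rest, and the lid is shut to within 0.04 rad (value of joint basket between 0.03 and 0.037 m and (horizontal distance between gear_1 and nest_1 below 0.02 m or horizontal distance between gear_1 and nest_2 below 0.02 m or horizontal distance between gear_1 and nest_3 below 0.02 m or horizontal distance between gear_1 and nest_4 below 0.02 m) and z of gear_1 in the frame of nest_1 between -0.003 and 0.003 m and angle between each of gear_1, gear_2, bearing_1, bearing_2, bearing_3's own z axis and vertical below 0.12 rad and (horizontal distance between gear_2 and nest_1 below 0.02 m or horizontal distance between gear_2 and nest_2 below 0.02 m or horizontal distance between gear_2 and nest_3 below 0.02 m or horizontal distance between gear_2 and nest_4 below 0.02 m) and z of gear_2 in the frame of nest_1 between -0.003 and 0.003 m and (horizontal distance between bearing_1 and nest_1 below 0.02 m or horizontal distance between bearing_1 and nest_2 below 0.02 m or horizontal distance between bearing_1 and nest_3 below 0.02 m or horizontal distance between bearing_1 and nest_4 below 0.02 m) and z of bearing_1 in the frame of nest_1 between -0.003 and 0.003 m and (horizontal distance between bearing_2 and nest_1 below 0.02 m or horizontal distance between bearing_2 and nest_2 below 0.02 m or horizontal distance between bearing_2 and nest_3 below 0.02 m or horizontal distance between bearing_2 and nest_4 below 0.02 m) and z of bearing_2 in the frame of nest_1 between -0.003 and 0.003 m and (horizontal distance between bearing_3 and nest_1 below 0.02 m or horizontal distance between bearing_3 and nest_2 below 0.02 m or horizontal distance between bearing_3 and nest_3 below 0.02 m or horizontal distance between bearing_3 and nest_4 below 0.02 m) and z of bearing_3 in the frame of nest_1 between -0.003 and 0.003 m and value of joint lid below 0.04 rad and linear speed of each of gear_1, gear_2, bearing_1, bearing_2, bearing_3 below 0.02 m/s); the robot touches nothing.
It fails at once if the paste tin is pushed aside by more than 3 cm (distance of paste_tin from where it was at the start of the episode above 0.03 m).
It fails at once if the loose nut is pushed aside by more than 3 cm (distance of castle_nut from where it was at the start of the episode above 0.03 m).
Of gear_1, gear_2, bearing_1, bearing_2, bearing_3 only 2 to 4 are there at a start; the rules pass over those that are not, and their reading is None.
At some moment in a run one of gear_1, gear_2, bearing_1, bearing_2, bearing_3 may be knocked a few centimetres aside while the robot is not near it.
Once in a run the grip may slacken for a moment while it holds something.
It also fails if it takes over 210 s, if anything falls off the work surface, if the arm or the gripper's body presses on something with over 40 N, if the wrist force passes 120 N, or if a joint passes its speed limit or range.

## Robot

A 6-joint arm with a two-finger parallel gripper is mounted at the origin on a cart in front of the work surface, level with it; the furniture and walls round the work are solid. World frame = base frame: x ahead of the robot, y to its left, z up, the work surface at z = 0. Lengths are in m, angles in rad, forces in N, time in s.
With the tool pointing down it reaches from about 0.25 to 0.85 m from the base axis. Payload 12.5 kg.
Tool frame: the origin (TCP) lies on the centre line of the jaws, within the pads' length; the fingertips stand 8 mm ahead of it and the grasp point (between the pads) lies 11 mm behind it; z points along the fingers, y is the line along which they close (so a half turn about z gives the same grasp; the last joint's range is limited). The gripper opens to 93 mm and grips with 3 to 60 N. Pads are 15 mm wide; open, the fingers measure 128 mm over their backs; the gripper's body (75 mm by 188 mm) begins 65 mm behind the grasp point.
Start: joints at [-1.321, 0.351, 1.652, -0, 1.139, -0.085], TCP at [0.181, -0.519, 0.227] pointing down, gripper open.
Joint ranges: [-2.75, 2.75], [-0.79, 2.1], [0.01, 2.65], [-1.57, 4.71], [0.07, 3.14], [-2.87, 2.87]. Speed limits (rad/s): [2.22, 2.22, 2.79, 3.14, 3.14, 3.14].

## Interface

Orientations are given as a 3x3 rotation matrix whose columns are the frame's x, y, z axes.
In Python, from rig import robot, imaging gives the robot as it stands. The module is installed in compiled form; this text tells all that it offers.
- The arm moves only by the tool send_rows, never from a script. Its argument "moves" is a list of rows, each an object of numbers: "ax", "ay", "az": the turn, a rotation vector about the world's x, y, z in degrees; "x", "y", "z": the shift along the world's x, y, z in mm; "gripper": the opening in per cent of the stroke, from 0 (shut) to 100 (fully open). In form: [{"ax": .., "ay": .., "az": .., "x": .., "y": .., "z": .., "gripper": ..}, ...]. A call has 1 to 5 rows; each row is the pose to reach, as a shift and turn from the pose commanded when the call began; what a row does not reach only later rows make up. A row lasts 1/12 s, in which the tool goes at most 41.7 mm and 7.16 degrees, less where a joint would pass 70% of its speed; a pose out of reach is approached as far as the arm can. A call with a gripper value outside its range is refused whole. The fingers move at their own pace and stop on an object; "force" is the grip in N (left out, the last holds). Time passes only in rows, so rows that repeat a pose let the fingers close. It gives the time, the measured TCP pose, the force, the opening and the grip force at its end, in the units of the state.
- robot.observe(): the state, without advancing time (a new reading comes with each control period).
- imaging.grab_frame(name): name is "side" or "top"; returns the picture (384x512x3 uint8, blue, green, red); there is no depth.
- imaging.camera_info(name): a dict with "mtx" (3x3 intrinsics, pixels), "distortion" ([k1, k2, p1, p2, k3] as OpenCV has them; the pictures are not rectified), "world_from_camera" (4x4, takes a point from camera to world coordinates). Camera axes: x right, y down, z forward; pixel columns grow to the right and rows downward; lengths in m; the calibration is good to about 2 mm. A picture is of the moment at which its call begins. camera_info takes no time and is no camera call.
- robot.sign_off(): hands the job in; it is judged then, once.
The state is a dict: "time_s": time; "joint_pos": joint angles; "joint_vel": joint speeds; "tau": joint torques, N m; "tool_pos": TCP position; "orientation": TCP orientation; "ft_force": force on the tool from outside, world axes, zero at the start; "torque": the same for the moment, N m; "finger_gap": opening from 0.0 (shut) to 1.0 (fully open); "gripper_force": force on a finger pad.
Only numpy, scipy, OpenCV 4.12 (cv2) and the standard library are available. Lean on these libraries where they do the work, as an engineer would, in place of code of your own. Each camera call takes 0.05 s, during which the arm holds its last target. There are 200 camera calls.

## Working session

There is one attempt and no reset: what is moved stays moved. The work goes in short steps, Python scripts to look and compute and a tool call to move; the robot and the scene stay as the last step left them, time stands still between calls to the robot, and variables do not carry over. Pictures are saved under pics/ and viewed, at most 14 in all, crops included, and the job is handed in when it is done.

Besides the shell and the picture viewer there is one more tool, called after "Request:" as name(argument=value, ...) on one line, values as JSON. send_rows: Moves the arm, as the interface text tells. Its arguments: {"type":"object","properties":{"moves":{"type":"array"},"force":{"type":"number"}},"required":["moves"]}

```bash
mkdir -p pics
cat > h.py <<'E'
import numpy as np, cv2
from rig import robot, imaging
def grab(n, save=None):
    im=imaging.grab_frame(n)
    if save: cv2.imwrite(f'pics/{save}.png',im)
    return im
def ray(n,uv):
    c=imaging.camera_info(n); T=np.array(c['world_from_camera'])
    p=cv2.undistortPoints(np.array([[uv]],float),np.array(c['mtx']),np.array(c['distortion']))[0,0]
    return T[:3,3], T[:3,:3]@np.array([p[0],p[1],1.])
def onz(n,uv,z):
    o,d=ray(n,uv); return o+d*(z-o[2])/d[2]
def proj(n,P):
    c=imaging.camera_info(n); T=np.linalg.inv(np.array(c['world_from_camera']))
    return cv2.projectPoints(np.atleast_2d(np.array(P,float)),cv2.Rodrigues(T[:3,:3])[0],T[:3,3],np.array(c['mtx']),np.array(c['distortion']))[0][:,0]
E
python3 - <<'E'
from h import *
np.set_printoptions(precision=3,suppress=True)
a=grab('top','top0');b=grab('side','side0')
for n in('top','side'):
    print(np.array(imaging.camera_info(n)['world_from_camera']),np.array(imaging.camera_info(n)['mtx']))
s=robot.observe();print(s['time_s'],s['tool_pos'],s['orientation'],s['finger_gap'])
E
```

```text
[[ 0.026 -0.991  0.128  0.409]
 [-1.    -0.025  0.009 -0.029]
 [-0.005 -0.128 -0.992  1.444]
 [ 0.     0.     0.     1.   ]] [[456.571   0.    260.135]
 [  0.    456.571 187.939]
 [  0.      0.      1.   ]]
[[ 0.948 -0.194  0.254  0.308]
 [-0.319 -0.547  0.774 -0.878]
 [-0.012 -0.814 -0.58   0.706]
 [ 0.     0.     0.     1.   ]] [[418.017   0.    257.442]
 [  0.    418.017 194.394]
 [  0.      0.      1.   ]]
0.1 [ 0.181 -0.519  0.226] [[ 0.944  0.329 -0.   ]
 [ 0.329 -0.944  0.001]
 [ 0.    -0.001 -1.   ]] 0.997885192272768
```

View pics/top0.png

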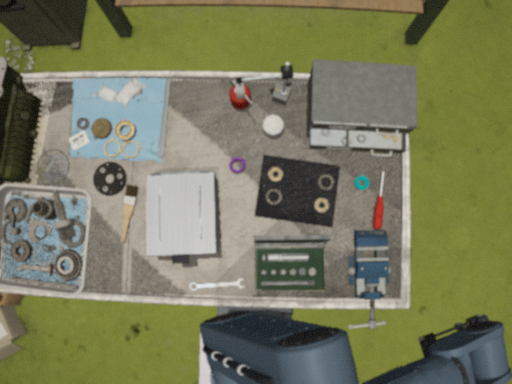

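View pics/side0.png

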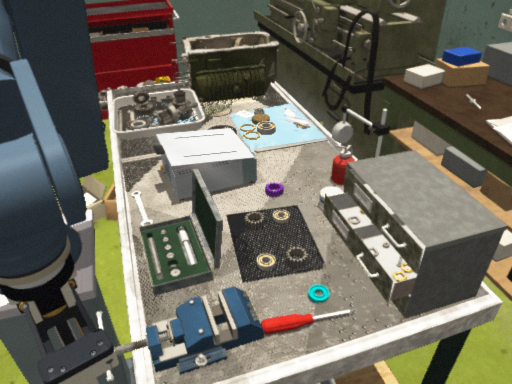

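The top view shows the washer (about 181,213, lip at 181,258) and the mat (about 298,190) with four rings on it: 276,174; 321,205; 273,197; 326,182. The look-alikes are purple (237,165) and turquoise (362,183). I'll check this in a close crop.

Run:
```python
from h import *
a=cv2.imread('pics/top0.png');b=cv2.imread('pics/side0.png')
c1=cv2.resize(a[145:275,140:345],None,fx=3.9,fy=3.9,interpolation=3)
cv2.imwrite('pics/c1.png',c1[:600,:800])
c2=cv2.resize(b[120:280,145:345],None,fx=3.75,fy=3.75,interpolation=3)
cv2.imwrite('pics/c2.png',c2)
for uv in [(146,174),(214,172),(217,255),(147,255)]: print('lidcorner',onz('top',uv,.093))
print('lip',onz('top',(181,262),.093))
for uv in [(276,174),(321,205)]: print('brass',onz('top',uv,.017))
for uv in [(273,197),(326,182)]: print('grey',onz('top',uv,.02))
for uv in [(281,215),(267,261)]: print('side brass',onz('side',uv,.017))
for uv in [(255,217),(298,255)]: print('side grey',onz('side',uv,.02))
```

```text
lidcorner [0.61701049 0.33016893 0.093     ]
lidcorner [0.62779661 0.12264843 0.093     ]
lidcorner [0.38078128 0.10477725 0.093     ]
lidcorner [0.37344093 0.31436498 0.093     ]
lip [0.3566384  0.21096639 0.093     ]
brass [ 0.63844563 -0.06550973  0.017     ]
brass [ 0.54344112 -0.2091504   0.017     ]
grey [ 0.56473088 -0.05755938  0.02      ]
grey [ 0.61644183 -0.22399757  0.02      ]
side brass [ 0.63775962 -0.06963514  0.017     ]
side brass [ 0.54471998 -0.21946775  0.017     ]
side grey [ 0.5688938  -0.05826638  0.02      ]
side grey [ 0.6190675  -0.22780964  0.02      ]
```

View pics/c1.png

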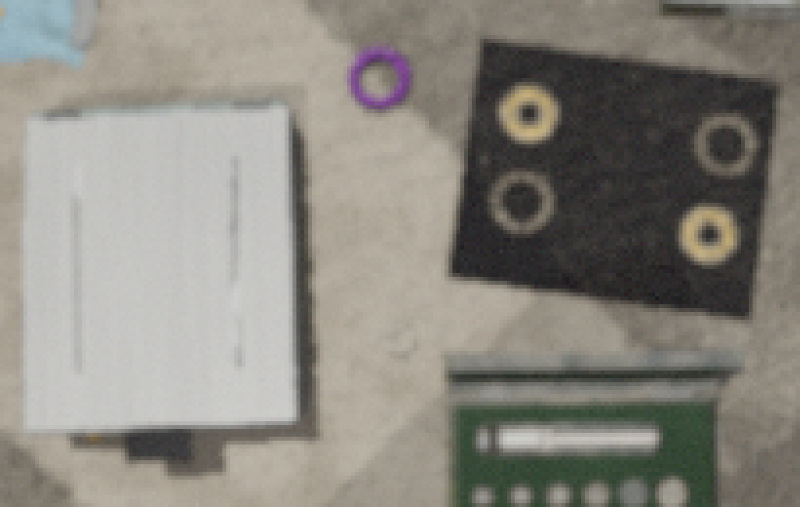

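View pics/c2.png

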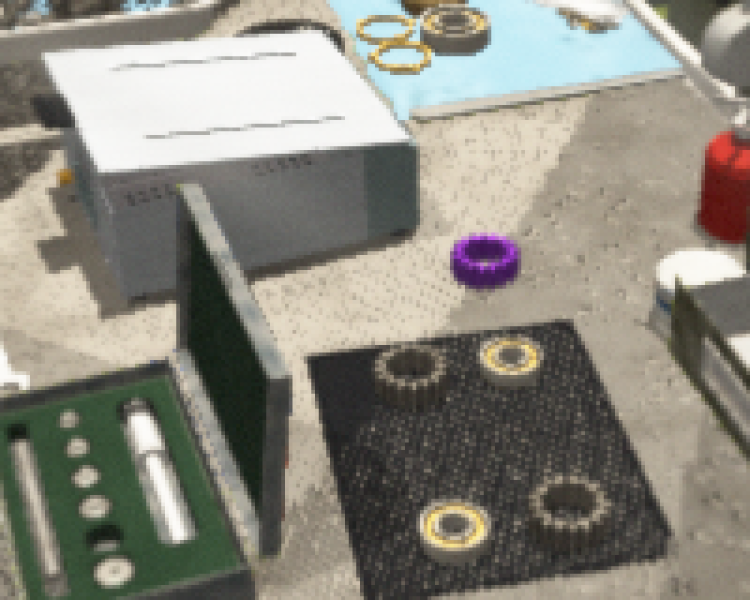

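The mat holds gears at top px (273,197) and (326,182), and gold-faced bearings at (276,174) and (321,205). Their heights and teeth are clear in the side crop. The possible mix-ups are the purple gear (237,165), the turquoise ring (362,183), the nut (243,232), and the rings on the blue cloth. My targets are the four on the mat. Next I'll triangulate the lid.

```bash
cat >> h.py <<'E'
def tri(ut,us):
    o1,d1=ray('top',ut);o2,d2=ray('side',us)
    t=np.linalg.lstsq(np.c_[d1,-d2],o2-o1,rcond=None)[0]
    a=o1+d1*t[0];b=o2+d2*t[1]; return (a+b)/2,np.linalg.norm(a-b)
E
python3 - <<'E'
from h import *
for n,t,s in [('lip',(181,259.6),(157,149.3)),('FR',(216.4,254),(171.7,165.9)),('FL',(146.4,255.3),(156.5,134.7)),('BR',(214.4,171.4),(255.7,157.9))]: print(n,tri(t,s))
print(onz('top',(243,232),.012))
E
```

```text
lip (array([0.36363102, 0.20595328, 0.12321139]), np.float64(0.002193729435338811))
FR (array([0.38629882, 0.10357133, 0.12152967]), np.float64(0.004211584495229187))
FL (array([0.37336131, 0.30983926, 0.11765675]), np.float64(0.00042444520232300993))
BR (array([0.63125151, 0.12202824, 0.08711777]), np.float64(0.0013017099541521497))
[0.45309717 0.03362855 0.012     ]
```

Request:
send_rows(moves=[{"x": 0,"y": 20,"z": 35,"gripper": 100},{"x": 40,"y": 150,"z": 60,"az": -15},{"x": 40,"y": 150,"z": 60,"az": -15},{"x": 50,"y": 180,"z": 60,"az": -15},{"x": 50,"y": 180,"z": 60,"az": -15}], force=40)

```text
validation failed for argument at $.mo...
```

Request:
send_rows(moves=[{"ax": 0,"ay": 0,"az": 0,"x": 0,"y": 20,"z": 35,"gripper": 100},{"ax": 0,"ay": 0,"az": -7,"x": 10,"y": 60,"z": 40,"gripper": 100},{"ax": 0,"ay": 0,"az": -14,"x": 20,"y": 100,"z": 40,"gripper": 100},{"ax": 0,"ay": 0,"az": -15,"x": 30,"y": 140,"z": 40,"gripper": 100},{"ax": 0,"ay": 0,"az": -15,"x": 40,"y": 180,"z": 40,"gripper": 100}], force=40)

```text
time_s: 0.52
tool_pos: [0.2206, -0.3375, 0.2663]
orientation: [[0.998, 0.07, -0.0], [0.07, -0.998, 0.0], [-0.0, -0.0, -1.0]]
ft_force: [1.5, 0.5, 0.5]
finger_gap: 0.998
gripper_force: 0.0
```

Request:
send_rows(moves=[{"ax": 0,"ay": 0,"az": 0,"x": 50,"y": 200,"z": 0,"gripper": 100},{"ax": 0,"ay": 0,"az": 0,"x": 50,"y": 200,"z": 0,"gripper": 100},{"ax": 0,"ay": 0,"az": 0,"x": 50,"y": 200,"z": 0,"gripper": 100},{"ax": 0,"ay": 0,"az": 0,"x": 50,"y": 200,"z": 0,"gripper": 100},{"ax": 0,"ay": 0,"az": 0,"x": 50,"y": 200,"z": 0,"gripper": 100}])

```text
time_s: 0.93
tool_pos: [0.2704, -0.1375, 0.2666]
orientation: [[0.997, 0.072, 0.0], [0.072, -0.997, -0.0], [0.0, 0.0, -1.0]]
ft_force: [0.9, -0.7, 0.4]
finger_gap: 0.998
gripper_force: 0.0
```

Request:
send_rows(moves=[{"ax": 0,"ay": 0,"az": 0,"x": 50,"y": 200,"z": 0,"gripper": 100},{"ax": 0,"ay": 0,"az": 0,"x": 50,"y": 200,"z": 0,"gripper": 100},{"ax": 0,"ay": 0,"az": 0,"x": 50,"y": 200,"z": 0,"gripper": 100},{"ax": 0,"ay": 0,"az": 0,"x": 50,"y": 200,"z": 0,"gripper": 100},{"ax": 0,"ay": 0,"az": 0,"x": 50,"y": 200,"z": 0,"gripper": 100}])

```text
time_s: 1.35
tool_pos: [0.3186, 0.0544, 0.2668]
orientation: [[0.997, 0.073, 0.001], [0.073, -0.997, -0.0], [0.001, 0.0, -1.0]]
ft_force: [1.9, -1.6, 0.1]
finger_gap: 0.999
gripper_force: 0.0
```

Request:
send_rows(moves=[{"ax": 0,"ay": 0,"az": 0,"x": 40,"y": 145,"z": -60,"gripper": 100},{"ax": 0,"ay": 0,"az": 0,"x": 40,"y": 145,"z": -60,"gripper": 100},{"ax": 0,"ay": 0,"az": 0,"x": 40,"y": 145,"z": -60,"gripper": 100},{"ax": 0,"ay": 0,"az": 0,"x": 40,"y": 145,"z": -60,"gripper": 100},{"ax": 0,"ay": 0,"az": 0,"x": 40,"y": 145,"z": -60,"gripper": 100}])

```text
time_s: 1.77
tool_pos: [0.3586, 0.2012, 0.2041]
orientation: [[0.997, 0.076, -0.003], [0.076, -0.997, -0.0], [-0.003, 0.0, -1.0]]
ft_force: [-0.1, -0.5, -0.0]
finger_gap: 0.999
gripper_force: 0.0
```

Request:
send_rows(moves=[{"ax": 0,"ay": 0,"az": 0,"x": 5,"y": 5,"z": -40,"gripper": 100},{"ax": 0,"ay": 0,"az": 0,"x": 5,"y": 5,"z": -70,"gripper": 100},{"ax": 0,"ay": 0,"az": 0,"x": 5,"y": 5,"z": -84,"gripper": 100},{"ax": 0,"ay": 0,"az": 0,"x": 5,"y": 5,"z": -84,"gripper": 70},{"ax": 0,"ay": 0,"az": 0,"x": 5,"y": 5,"z": -84,"gripper": 40}], force=30)

```text
time_s: 2.18
tool_pos: [0.3636, 0.2021, 0.1227]
orientation: [[0.997, 0.073, -0.001], [0.073, -0.997, -0.001], [-0.001, 0.0, -1.0]]
ft_force: [-0.5, 0.6, 0.4]
finger_gap: 0.903
gripper_force: 0.0
```

Request:
send_rows(moves=[{"ax": 0,"ay": 0,"az": 0,"x": 0,"y": 0,"z": 0,"gripper": 30},{"ax": 0,"ay": 0,"az": 0,"x": 0,"y": 0,"z": 0,"gripper": 30},{"ax": 0,"ay": 0,"az": 0,"x": 0,"y": 0,"z": 0,"gripper": 30}])

```text
time_s: 2.43
tool_pos: [0.3644, 0.2026, 0.1237]
orientation: [[0.997, 0.073, 0.002], [0.073, -0.997, 0.001], [0.002, -0.001, -1.0]]
ft_force: [0.1, 0.3, -0.6]
finger_gap: 0.688
gripper_force: 0.0
```

Run:
```python
from h import *
b=grab('side','side1')
cv2.imwrite('pics/c3.png',cv2.resize(b[60:240,60:300],None,fx=3.3,fy=3.3,interpolation=3))
```

```text
(no output)
```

View pics/c3.png

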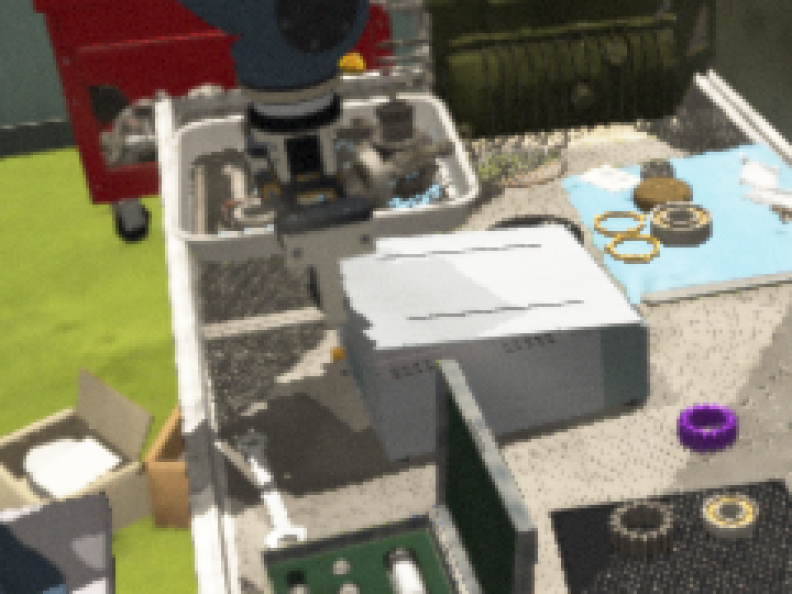

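The gripper (crop about 310,270) straddles the lip in front of the lid edge and is still closing.

Request:
send_rows(moves=[{"ax": 0,"ay": 0,"az": 0,"x": 0,"y": 0,"z": 0,"gripper": 30},{"ax": 0,"ay": 0,"az": 0,"x": 0,"y": 0,"z": 0,"gripper": 30},{"ax": 0,"ay": 0,"az": 0,"x": 0,"y": 0,"z": 0,"gripper": 30},{"ax": 0,"ay": 0,"az": 0,"x": 0,"y": 0,"z": 0,"gripper": 30}], force=30)

```text
time_s: 2.82
tool_pos: [0.3641, 0.2052, 0.1234]
orientation: [[0.997, 0.071, 0.002], [0.071, -0.997, 0.006], [0.002, -0.006, -1.0]]
ft_force: [-5.8, 25.1, -1.1]
finger_gap: 0.529
gripper_force: 30.0
```

Request:
send_rows(moves=[{"ax": 0,"ay": 0,"az": 0,"x": 5,"y": 4,"z": 25,"gripper": 30},{"ax": 0,"ay": 0,"az": 0,"x": 12,"y": 5,"z": 50,"gripper": 30},{"ax": 0,"ay": 0,"az": 0,"x": 22,"y": 6,"z": 74,"gripper": 30},{"ax": 0,"ay": 0,"az": 0,"x": 34,"y": 6,"z": 98,"gripper": 30},{"ax": 0,"ay": 0,"az": 0,"x": 48,"y": 7,"z": 120,"gripper": 30}], force=20)

```text
time_s: 3.23
tool_pos: [0.412, 0.2096, 0.2442]
orientation: [[0.997, 0.073, 0.001], [0.073, -0.997, 0.001], [0.001, -0.001, -1.0]]
ft_force: [6.3, 5.6, -8.5]
finger_gap: 0.531
gripper_force: 20.0
```

Request:
send_rows(moves=[{"ax": 0,"ay": 0,"az": 0,"x": 20,"y": 2,"z": 24,"gripper": 30},{"ax": 0,"ay": 0,"az": 0,"x": 39,"y": 3,"z": 43,"gripper": 30},{"ax": 0,"ay": 0,"az": 0,"x": 60,"y": 5,"z": 59,"gripper": 30},{"ax": 0,"ay": 0,"az": 0,"x": 82,"y": 6,"z": 73,"gripper": 30},{"ax": 0,"ay": 0,"az": 0,"x": 105,"y": 8,"z": 85,"gripper": 30}], force=20)

```text
time_s: 3.65
tool_pos: [0.5172, 0.2178, 0.3286]
orientation: [[0.997, 0.073, -0.0], [0.073, -0.997, 0.001], [-0.0, -0.001, -1.0]]
ft_force: [1.6, 3.5, -10.3]
finger_gap: 0.533
gripper_force: 20.0
```

Request:
send_rows(moves=[{"ax": 0,"ay": 0,"az": 0,"x": 25,"y": 2,"z": 10,"gripper": 30},{"ax": 0,"ay": 0,"az": 0,"x": 50,"y": 3,"z": 17,"gripper": 30},{"ax": 0,"ay": 0,"az": 0,"x": 76,"y": 5,"z": 21,"gripper": 30},{"ax": 0,"ay": 0,"az": 0,"x": 102,"y": 7,"z": 23,"gripper": 30},{"ax": 0,"ay": 0,"az": 0,"x": 128,"y": 9,"z": 22,"gripper": 30}], force=20)

```text
time_s: 4.07
tool_pos: [0.6454, 0.2277, 0.3502]
orientation: [[0.997, 0.074, -0.001], [0.074, -0.997, 0.002], [-0.0, -0.002, -1.0]]
ft_force: [-2.7, 7.0, -1.2]
finger_gap: 0.533
gripper_force: 20.0
```

Request:
send_rows(moves=[{"ax": 0,"ay": 0,"az": 0,"x": 0,"y": 0,"z": 0,"gripper": 80},{"ax": 0,"ay": 0,"az": 0,"x": 0,"y": 0,"z": 0,"gripper": 80},{"ax": 0,"ay": 0,"az": 0,"x": 0,"y": 0,"z": 0,"gripper": 80},{"ax": 0,"ay": 0,"az": 0,"x": 0,"y": 0,"z": 40,"gripper": 80},{"ax": 0,"ay": 0,"az": 0,"x": -10,"y": 0,"z": 70,"gripper": 80}])

```text
time_s: 4.48
tool_pos: [0.6343, 0.2259, 0.4203]
orientation: [[0.997, 0.072, -0.002], [0.072, -0.997, -0.001], [-0.002, 0.001, -1.0]]
ft_force: [-1.0, 0.8, 0.4]
finger_gap: 0.789
gripper_force: 0.0
```

Request:
send_rows(moves=[{"ax": 0,"ay": 0,"az": 0,"x": -160,"y": -120,"z": 0,"gripper": 0},{"ax": 0,"ay": 0,"az": 0,"x": -160,"y": -120,"z": 0,"gripper": 0},{"ax": 0,"ay": 0,"az": 0,"x": -160,"y": -120,"z": 0,"gripper": 0},{"ax": 0,"ay": 0,"az": 0,"x": -160,"y": -120,"z": 0,"gripper": 0},{"ax": 0,"ay": 0,"az": 0,"x": -160,"y": -120,"z": 0,"gripper": 0}])

```text
time_s: 4.9
tool_pos: [0.4716, 0.1051, 0.4201]
orientation: [[0.997, 0.073, 0.001], [0.073, -0.997, -0.0], [0.001, 0.0, -1.0]]
ft_force: [0.3, -0.6, 0.7]
finger_gap: 0.489
gripper_force: 0.0
```

Run:
```python
from h import *
b=grab('side','side2');a=grab('top','top2')
v=cv2.resize(b[60:240,130:330],None,fx=2,fy=2,interpolation=3)
t=cv2.resize(a[140:290,120:300],None,fx=2.4,fy=2.4,interpolation=3)
cv2.imwrite('pics/c4.png',np.hstack([v[:360,:368],t[:360]]))
```

```text
(no output)
```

View pics/c4.png

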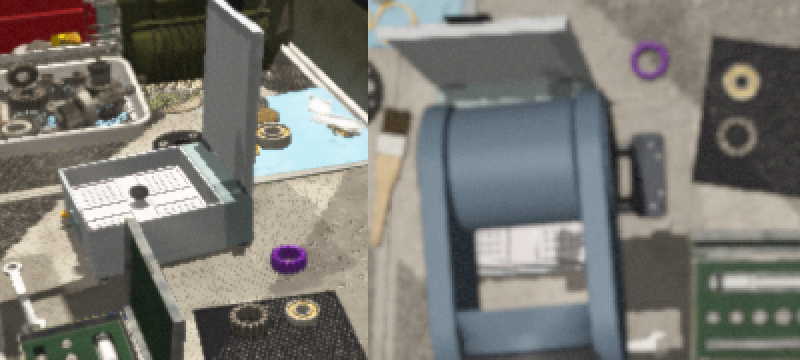

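The lid stands upright and the basket is down, with the button at side px (200,155). I'll locate it.

Run:
```python
from h import *
b=cv2.imread('pics/side2.png')
w=b[145:165,188:212]; g=w.max(2); m=(g<75).astype(np.uint8)
n,l,st,c=cv2.connectedComponentsWithStats(m); print([(st[i],c[i]+[188,145]) for i in range(1,n) if st[i][4]>15])
print(onz('side',(200,153),.078))
# tank rim corners in side
for uv in [(130+62/2,60+172/2),(130+98/2,60+240/2),(130+235/2,60+197/2)]: print(onz('side',uv,.086))
print(proj('side',[(.487,.216,.078)]))
```

```text
[(array([ 9,  9,  7,  5, 23], dtype=int32), array([200.13043478, 155.91304348]))]
[0.48753529 0.22163652 0.078     ]
[0.38052408 0.29207688 0.086     ]
[0.40041322 0.08310805 0.086     ]
[0.6089825  0.12864552 0.086     ]
[[200.22121321 153.90832184]]
```

Request:
send_rows(moves=[{"ax": 0,"ay": 0,"az": 0,"x": 15,"y": 112,"z": -160,"gripper": 0},{"ax": 0,"ay": 0,"az": 0,"x": 15,"y": 112,"z": -160,"gripper": 0},{"ax": 0,"ay": 0,"az": 0,"x": 15,"y": 112,"z": -160,"gripper": 0},{"ax": 0,"ay": 0,"az": 0,"x": 15,"y": 112,"z": -160,"gripper": 0},{"ax": 0,"ay": 0,"az": 0,"x": 15,"y": 112,"z": -160,"gripper": 0}])

```text
time_s: 5.42
tool_pos: [0.4887, 0.2201, 0.2571]
orientation: [[0.997, 0.074, -0.002], [0.074, -0.997, -0.0], [-0.002, 0.0, -1.0]]
ft_force: [0.5, -0.3, -0.6]
finger_gap: 0.045
gripper_force: 0.0
```

Request:
send_rows(moves=[{"ax": 0,"ay": 0,"az": 0,"x": 0,"y": 0,"z": -40,"gripper": 0},{"ax": 0,"ay": 0,"az": 0,"x": 0,"y": 0,"z": -80,"gripper": 0},{"ax": 0,"ay": 0,"az": 0,"x": 0,"y": 0,"z": -120,"gripper": 0},{"ax": 0,"ay": 0,"az": 0,"x": 0,"y": 0,"z": -155,"gripper": 0},{"ax": 0,"ay": 0,"az": 0,"x": 0,"y": 0,"z": -165,"gripper": 0}])

```text
time_s: 5.83
tool_pos: [0.4872, 0.2179, 0.0903]
orientation: [[0.997, 0.073, -0.006], [0.073, -0.997, -0.002], [-0.006, 0.002, -1.0]]
ft_force: [-0.2, 0.3, -1.0]
finger_gap: 0.003
gripper_force: 0.0
```

Request:
send_rows(moves=[{"ax": 0,"ay": 0,"az": 0,"x": 0,"y": 0,"z": -3,"gripper": 0},{"ax": 0,"ay": 0,"az": 0,"x": 0,"y": 0,"z": -5,"gripper": 0},{"ax": 0,"ay": 0,"az": 0,"x": 0,"y": 0,"z": -7,"gripper": 0},{"ax": 0,"ay": 0,"az": 0,"x": 0,"y": 0,"z": -9,"gripper": 0},{"ax": 0,"ay": 0,"az": 0,"x": 0,"y": 0,"z": -11,"gripper": 0}])

```text
time_s: 6.25
tool_pos: [0.491, 0.2189, 0.0855]
orientation: [[0.997, 0.073, 0.003], [0.073, -0.997, 0.001], [0.003, -0.001, -1.0]]
ft_force: [-1.1, 0.3, 7.8]
finger_gap: 0.006
gripper_force: 4.4
```

Request:
send_rows(moves=[{"ax": 0,"ay": 0,"az": 0,"x": 0,"y": 0,"z": -2,"gripper": 0},{"ax": 0,"ay": 0,"az": 0,"x": 0,"y": 0,"z": -4,"gripper": 0},{"ax": 0,"ay": 0,"az": 0,"x": 0,"y": 0,"z": -6,"gripper": 0},{"ax": 0,"ay": 0,"az": 0,"x": 0,"y": 0,"z": -6,"gripper": 0}])

```text
time_s: 6.58
tool_pos: [0.4909, 0.2189, 0.0793]
orientation: [[0.997, 0.073, 0.003], [0.073, -0.997, 0.001], [0.003, -0.001, -1.0]]
ft_force: [-1.1, 0.6, 8.8]
finger_gap: 0.004
gripper_force: 4.2
```

Request:
send_rows(moves=[{"ax": 0,"ay": 0,"az": 0,"x": 0,"y": 0,"z": -2,"gripper": 0},{"ax": 0,"ay": 0,"az": 0,"x": 0,"y": 0,"z": -4,"gripper": 0},{"ax": 0,"ay": 0,"az": 0,"x": 0,"y": 0,"z": -5,"gripper": 0},{"ax": 0,"ay": 0,"az": 0,"x": 0,"y": 0,"z": -5,"gripper": 0}])

```text
time_s: 6.92
tool_pos: [0.491, 0.2189, 0.0762]
orientation: [[0.997, 0.073, 0.003], [0.073, -0.997, 0.001], [0.003, -0.001, -1.0]]
ft_force: [-8.8, -2.7, 29.7]
finger_gap: 0.006
gripper_force: 15.1
```

At the stop: the force is up to 30 N. Lifting off.

Request:
send_rows(moves=[{"ax": 0,"ay": 0,"az": 0,"x": 0,"y": 0,"z": 5,"gripper": 0},{"ax": 0,"ay": 0,"az": 0,"x": 0,"y": 0,"z": 30,"gripper": 0},{"ax": 0,"ay": 0,"az": 0,"x": 0,"y": 0,"z": 70,"gripper": 0},{"ax": 0,"ay": 0,"az": 0,"x": 0,"y": 0,"z": 110,"gripper": 0},{"ax": 0,"ay": 0,"az": 0,"x": 0,"y": 0,"z": 150,"gripper": 0}])

```text
time_s: 7.33
tool_pos: [0.4897, 0.2184, 0.2256]
orientation: [[0.997, 0.073, 0.001], [0.073, -0.997, 0.0], [0.001, -0.0, -1.0]]
ft_force: [0.2, 0.2, -0.3]
finger_gap: 0.009
gripper_force: 0.0
```

Request:
send_rows(moves=[{"ax": 0,"ay": 0,"az": 0,"x": 50,"y": -160,"z": 40,"gripper": 100},{"ax": 0,"ay": 0,"az": 0,"x": 50,"y": -160,"z": 40,"gripper": 100},{"ax": 0,"ay": 0,"az": 0,"x": 50,"y": -160,"z": 40,"gripper": 100},{"ax": 0,"ay": 0,"az": 0,"x": 50,"y": -160,"z": 40,"gripper": 100},{"ax": 0,"ay": 0,"az": 0,"x": 50,"y": -160,"z": 40,"gripper": 100}])

```text
time_s: 7.75
tool_pos: [0.5418, 0.0537, 0.2656]
orientation: [[0.998, 0.069, 0.005], [0.069, -0.998, -0.001], [0.005, 0.001, -1.0]]
ft_force: [0.8, 0.3, -0.1]
finger_gap: 0.314
gripper_force: 0.0
```

Request:
send_rows(moves=[{"ax": 0,"ay": 0,"az": 0,"x": 0,"y": -200,"z": 0,"gripper": 100},{"ax": 0,"ay": 0,"az": 0,"x": 0,"y": -200,"z": 0,"gripper": 100},{"ax": 0,"ay": 0,"az": 0,"x": 0,"y": -200,"z": 0,"gripper": 100},{"ax": 0,"ay": 0,"az": 0,"x": 0,"y": -200,"z": 0,"gripper": 100},{"ax": 0,"ay": 0,"az": 0,"x": 0,"y": -200,"z": 0,"gripper": 100}])

```text
time_s: 8.17
tool_pos: [0.5395, -0.144, 0.2637]
orientation: [[0.997, 0.072, 0.002], [0.072, -0.997, -0.001], [0.001, 0.001, -1.0]]
ft_force: [0.3, 0.4, -0.2]
finger_gap: 0.669
gripper_force: 0.0
```

Run:
```python
from h import *
b=grab('side','side3');a=grab('top','top3')
v=cv2.resize(b[90:240,130:280],None,fx=2.6,fy=2.6,interpolation=3)
t=cv2.resize(a[150:280,130:280],None,fx=2.7,fy=3,interpolation=3)
cv2.imwrite('pics/c5.png',np.hstack([v,t[:390]]))
print(proj('side',[(.488,.217,.112)]),proj('top',[(.488,.217,.112)]))
```

```text
[[199.45931802 143.7357289 ]] [[179.61512609 217.20284937]]
```

View pics/c5.png

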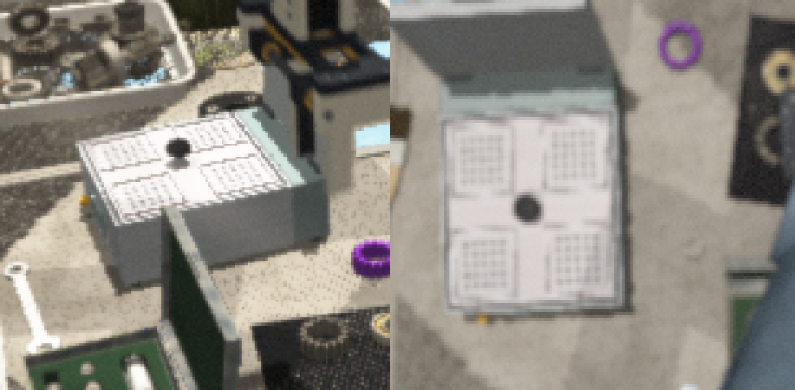

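The basket is raised and the button is visible (top ≈180.7,219). I'll measure the button, the tank corners and the parts.

Run:
```python
from h import *
def blobs(im,x0,y0,x1,y1,f,amin):
    m=f(im[y0:y1,x0:x1].astype(int)).astype(np.uint8)
    n,l,st,c=cv2.connectedComponentsWithStats(m)
    return [(st[i][4],(c[i]+[x0,y0]).round(2),st[i][:4]+[x0,y0,0,0]) for i in range(1,n) if st[i][4]>amin]
a=cv2.imread('pics/top3.png');b=cv2.imread('pics/side3.png')
dark=lambda w:w.max(2)<85
bt=blobs(a,170,208,192,232,dark,20);bs=blobs(b,188,138,210,156,dark,15);print(bt,bs)
print('button',onz('top',bt[0][1],.109),onz('side',bs[0][1],.108),tri(bt[0][1],bs[0][1]))
# basket corners (white floor panel+tank rim) in top: bright mask
m=(a[180:270,140:210].min(2)>150).astype(np.uint8)
c=max(cv2.findContours(m,0,1)[0],key=cv2.contourArea); r=cv2.minAreaRect(c); print(r, onz('top',np.array(r[0])+[140,180],.087))
bx=cv2.boxPoints(r)+[140,180]; P=np.array([onz('top',q,.087) for q in bx]);print(P.round(4))
# parts from first picture
a=cv2.imread('pics/top0.png')
for n,u,z in [('brgA',(276,174),.014),('brgB',(321,205),.014),('gearA',(273,197),.021),('gearB',(326,182),.021)]:
    x,y=u;w=a[y-11:y+12,x-11:x+12].astype(int); m=(w.max(2)>78)
    ys,xs=np.nonzero(m); cc,rr=cv2.minEnclosingCircle(np.c_[xs,ys].astype(np.float32)); print(n,(xs.mean()+x-11,ys.mean()+y-11),m.sum(),np.array(cc)+[x-11,y-11],rr,onz('top',(xs.mean()+x-11,ys.mean()+y-11),.003+z))
```

```text
[(np.int32(48), array([180.5, 219. ]), array([177, 216,   8,   7]))] [(np.int32(43), array([198.56, 146.6 ]), array([195, 144,   8,   7]))]
button [0.48296168 0.2146859  0.109     ] [0.48298    0.20792667 0.108     ] (array([0.48372439, 0.21556423, 0.10381978]), np.float64(0.000961969336719595))
((34.5, 44.5), (89.0, 69.0), 90.0) [0.46717768 0.23615408 0.087     ]
[[0.599  0.3494 0.087 ]
 [0.604  0.1375 0.087 ]
 [0.3387 0.1278 0.087 ]
 [0.3307 0.3356 0.087 ]]
brgA (np.float64(275.0394088669951), np.float64(173.57142857142858)) 203 [275.         173.33333302] 8.333434104919434 [ 0.63974223 -0.06244241  0.017     ]
brgB (np.float64(321.39800995024876), np.float64(204.5771144278607)) 201 [321.30000019 204.69999981] 8.18423080444336 [ 0.54480533 -0.21039519  0.017     ]
gearA (np.float64(273.4109589041096), np.float64(196.36986301369862)) 146 [273.31564236 196.05865955] 8.38286018371582 [ 0.56630759 -0.0587198   0.024     ]
gearB (np.float64(326.76969696969695), np.float64(182.12727272727273)) 165 [328.5 184. ] 12.379518508911133 [ 0.61551678 -0.22589218  0.024     ]
```

Request:
send_rows(moves=[{"ax": 0,"ay": 0,"az": 0,"x": 100,"y": 80,"z": -140,"gripper": 100},{"ax": 0,"ay": 0,"az": 0,"x": 100,"y": 80,"z": -140,"gripper": 100},{"ax": 0,"ay": 0,"az": 0,"x": 100,"y": 80,"z": -140,"gripper": 100},{"ax": 0,"ay": 0,"az": 0,"x": 100,"y": 80,"z": -140,"gripper": 100},{"ax": 0,"ay": 0,"az": 0,"x": 100,"y": 80,"z": -140,"gripper": 100}])

```text
time_s: 8.68
tool_pos: [0.6403, -0.0584, 0.1198]
orientation: [[0.997, 0.074, -0.002], [0.074, -0.997, 0.001], [-0.002, -0.001, -1.0]]
ft_force: [-0.7, -0.2, -0.0]
finger_gap: 1.001
gripper_force: 0.0
```

Run:
```python
from h import *
s=robot.observe();print(s['time_s'],s['tool_pos'],s['finger_gap'])
b=grab('side','side4')
cv2.imwrite('pics/c6.png',cv2.resize(b[160:290,215:345],None,fx=4,fy=4,interpolation=3))
print(proj('side',[(.6395,-.064,.017),(.545,-.21,.017),(.566,-.059,.024),(.616,-.226,.024)]))
```

```text
8.6833 [ 0.64032279 -0.05840347  0.11980734] 1.000549374440607
[[280.84243234 213.6279862 ]
 [265.75030079 258.27036583]
 [254.0164479  216.19955638]
 [296.56948849 253.55622395]]
```

View pics/c6.png

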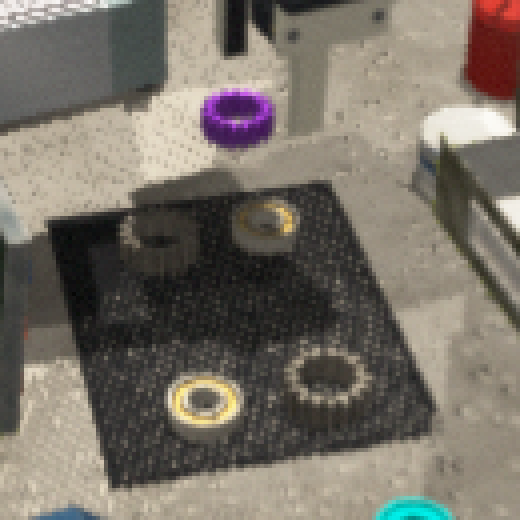

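All four parts sit where I computed them (within 2 px). Descending on bearing A.

Request:
send_rows(moves=[{"ax": 0,"ay": 0,"az": 0,"x": 0,"y": -1,"z": -40,"gripper": 100},{"ax": 0,"ay": 0,"az": 0,"x": 0,"y": -1,"z": -75,"gripper": 100},{"ax": 0,"ay": 0,"az": 0,"x": 0,"y": -1,"z": -95,"gripper": 100},{"ax": 0,"ay": 0,"az": 0,"x": 0,"y": -1,"z": -106,"gripper": 100},{"ax": 0,"ay": 0,"az": 0,"x": 0,"y": -1,"z": -106,"gripper": 70}], force=30)

```text
time_s: 9.15
tool_pos: [0.6389, -0.062, 0.0155]
orientation: [[0.997, 0.073, -0.002], [0.073, -0.997, 0.0], [-0.002, -0.001, -1.0]]
ft_force: [-0.5, 0.1, -0.4]
finger_gap: 0.965
gripper_force: 0.0
```

Request:
send_rows(moves=[{"ax": 0,"ay": 0,"az": 0,"x": 0,"y": 0,"z": 0,"gripper": 30},{"ax": 0,"ay": 0,"az": 0,"x": 0,"y": 0,"z": 0,"gripper": 30},{"ax": 0,"ay": 0,"az": 0,"x": 0,"y": 0,"z": 0,"gripper": 30},{"ax": 0,"ay": 0,"az": 0,"x": 0,"y": 0,"z": 0,"gripper": 30},{"ax": 0,"ay": 0,"az": 0,"x": 0,"y": 0,"z": 0,"gripper": 30}])

```text
time_s: 9.57
tool_pos: [0.6403, -0.0626, 0.0176]
orientation: [[0.997, 0.073, 0.001], [0.073, -0.997, -0.0], [0.001, 0.0, -1.0]]
ft_force: [-0.1, -0.4, -0.9]
finger_gap: 0.621
gripper_force: 0.0
```

Request:
send_rows(moves=[{"ax": 0,"ay": 0,"az": 0,"x": 0,"y": 0,"z": -1,"gripper": 30},{"ax": 0,"ay": 0,"az": 0,"x": 0,"y": 0,"z": -1,"gripper": 30},{"ax": 0,"ay": 0,"az": 0,"x": 0,"y": 0,"z": -1,"gripper": 30},{"ax": 0,"ay": 0,"az": 0,"x": 0,"y": 0,"z": -1,"gripper": 30}], force=30)

```text
time_s: 9.9
tool_pos: [0.6399, -0.0627, 0.0158]
orientation: [[0.997, 0.073, 0.0], [0.073, -0.997, -0.0], [0.0, 0.0, -1.0]]
ft_force: [0.3, -1.2, 2.5]
finger_gap: 0.477
gripper_force: 30.0
```

Request:
send_rows(moves=[{"ax": 0,"ay": 0,"az": 0,"x": 0,"y": 0,"z": 25,"gripper": 30},{"ax": 0,"ay": 0,"az": 0,"x": -20,"y": 0,"z": 60,"gripper": 30},{"ax": 0,"ay": 0,"az": 0,"x": -45,"y": 0,"z": 90,"gripper": 30},{"ax": 0,"ay": 0,"az": 0,"x": -70,"y": 0,"z": 120,"gripper": 30},{"ax": 0,"ay": 0,"az": 0,"x": -90,"y": 0,"z": 155,"gripper": 30}])

```text
time_s: 10.32
tool_pos: [0.5474, -0.0623, 0.1708]
orientation: [[0.997, 0.073, -0.003], [0.073, -0.997, 0.001], [-0.002, -0.001, -1.0]]
ft_force: [0.4, 0.1, -0.1]
finger_gap: 0.476
gripper_force: 30.0
```

Request:
send_rows(moves=[{"ax": 0,"ay": 0,"az": 0,"x": -16,"y": 40,"z": 15,"gripper": 30},{"ax": 0,"ay": 0,"az": 0,"x": -16,"y": 80,"z": 15,"gripper": 30},{"ax": 0,"ay": 0,"az": 0,"x": -16,"y": 120,"z": 15,"gripper": 30},{"ax": 0,"ay": 0,"az": 0,"x": -16,"y": 160,"z": 15,"gripper": 30},{"ax": 0,"ay": 0,"az": 0,"x": -16,"y": 200,"z": 15,"gripper": 30}])

```text
time_s: 10.73
tool_pos: [0.5333, 0.1393, 0.1859]
orientation: [[0.997, 0.073, 0.0], [0.073, -0.997, 0.0], [0.0, -0.0, -1.0]]
ft_force: [0.9, -0.1, -1.3]
finger_gap: 0.474
gripper_force: 30.0
```

Request:
send_rows(moves=[{"ax": 0,"ay": 0,"az": 0,"x": 0,"y": 40,"z": 0,"gripper": 30},{"ax": 0,"ay": 0,"az": 0,"x": 0,"y": 80,"z": 0,"gripper": 30},{"ax": 0,"ay": 0,"az": 0,"x": 0,"y": 115,"z": 0,"gripper": 30},{"ax": 0,"ay": 0,"az": 0,"x": 0,"y": 133,"z": -15,"gripper": 30},{"ax": 0,"ay": 0,"az": 0,"x": 0,"y": 133,"z": -40,"gripper": 30}])

```text
time_s: 11.15
tool_pos: [0.5345, 0.2746, 0.1471]
orientation: [[0.997, 0.076, 0.004], [0.076, -0.997, 0.003], [0.005, -0.002, -1.0]]
ft_force: [1.0, 1.0, -1.1]
finger_gap: 0.473
gripper_force: 30.0
```

Request:
send_rows(moves=[{"ax": 0,"ay": 0,"az": 0,"x": 0,"y": 0,"z": -25,"gripper": 30},{"ax": 0,"ay": 0,"az": 0,"x": 0,"y": 0,"z": -35,"gripper": 30},{"ax": 0,"ay": 0,"az": 0,"x": 0,"y": 0,"z": -40,"gripper": 30},{"ax": 0,"ay": 0,"az": 0,"x": 0,"y": 0,"z": -43,"gripper": 30},{"ax": 0,"ay": 0,"az": 0,"x": 0,"y": 0,"z": -43,"gripper": 30}])

```text
time_s: 11.57
tool_pos: [0.5342, 0.2703, 0.1031]
orientation: [[0.997, 0.073, 0.001], [0.073, -0.997, 0.0], [0.001, -0.0, -1.0]]
ft_force: [-0.2, -1.2, -0.4]
finger_gap: 0.474
gripper_force: 30.0
```

Run:
```python
from h import *
b=grab('side','side5')
cv2.imwrite('pics/c7.png',cv2.resize(b[80:200,140:280],None,fx=4,fy=4,interpolation=3))
P=[(.4296,.2639,.086),(.4366,.1601,.086),(.5334,.2709,.086),(.5404,.1671,.086)]
print((proj('side',P)-[140,80])*4,robot.observe()['tool_pos'])
```

```text
[[153.19401939 269.97393309]
 [187.52130271 334.73054713]
 [283.24878193 243.57083157]
 [325.2607988  305.05821579]] [0.53438814 0.27040766 0.10361007]
```

View pics/c7.png

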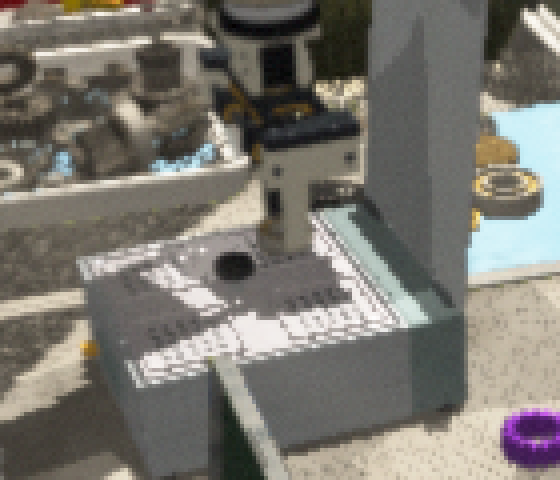

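Request:
send_rows(moves=[{"ax": 0,"ay": 0,"az": 0,"x": 0,"y": 0,"z": -3,"gripper": 30},{"ax": 0,"ay": 0,"az": 0,"x": 0,"y": 0,"z": -4,"gripper": 30},{"ax": 0,"ay": 0,"az": 0,"x": 0,"y": 0,"z": -4,"gripper": 70},{"ax": 0,"ay": 0,"az": 0,"x": 0,"y": 0,"z": -4,"gripper": 70},{"ax": 0,"ay": 0,"az": 0,"x": 0,"y": 0,"z": -4,"gripper": 70}])

```text
time_s: 12.03
tool_pos: [0.5339, 0.2705, 0.0989]
orientation: [[0.997, 0.073, 0.0], [0.073, -0.997, 0.0], [0.0, -0.0, -1.0]]
ft_force: [0.3, -0.3, 1.1]
finger_gap: 0.641
gripper_force: 0.0
```

Request:
send_rows(moves=[{"ax": 0,"ay": 0,"az": 0,"x": 0,"y": 0,"z": 0,"gripper": 70},{"ax": 0,"ay": 0,"az": 0,"x": 0,"y": 0,"z": 25,"gripper": 80},{"ax": 0,"ay": 0,"az": 0,"x": 0,"y": 0,"z": 60,"gripper": 100},{"ax": 0,"ay": 0,"az": 0,"x": 0,"y": -15,"z": 95,"gripper": 100},{"ax": 0,"ay": 0,"az": 0,"x": 0,"y": -50,"z": 100,"gripper": 100}])

```text
time_s: 12.45
tool_pos: [0.5359, 0.223, 0.2045]
orientation: [[0.997, 0.076, 0.008], [0.076, -0.997, 0.003], [0.009, -0.003, -1.0]]
ft_force: [0.7, -0.3, 1.4]
finger_gap: 0.937
gripper_force: 0.0
```

Request:
send_rows(moves=[{"ax": 0,"ay": 0,"az": 0,"x": 0,"y": -200,"z": 0,"gripper": 100},{"ax": 0,"ay": 0,"az": 0,"x": 0,"y": -200,"z": 0,"gripper": 100},{"ax": 0,"ay": 0,"az": 0,"x": 0,"y": -200,"z": 0,"gripper": 100},{"ax": 0,"ay": 0,"az": 0,"x": 0,"y": -200,"z": 0,"gripper": 100},{"ax": 0,"ay": 0,"az": 0,"x": 0,"y": -200,"z": 0,"gripper": 100}])

```text
time_s: 12.87
tool_pos: [0.5335, 0.0179, 0.199]
orientation: [[0.997, 0.072, 0.0], [0.072, -0.997, -0.0], [0.0, 0.0, -1.0]]
ft_force: [0.3, 0.9, -0.2]
finger_gap: 1.0
gripper_force: 0.0
```

```bash
cat >> h.py <<'E'
EXP={'brgB':(.545,-.21,.017),'gearA':(.566,-.059,.024),'gearB':(.616,-.226,.024),'n3':(.5334,.2709,.1)}
def check(names,views=('top','side')):
    for v in views:
        im=grab(v,f'chk_{v}')
        for k in names:
            u=proj(v,[EXP[k]])[0]; x,y=u.round().astype(int)
            w=im[y-11:y+12,x-11:x+12].astype(int).max(2); ys,xs=np.nonzero(w>90)
            c=(xs.mean()+x-11,ys.mean()+y-11)
            print(v,k,len(xs),'px err',np.round(np.array(c)-u,1),'xyz',onz(v,c,EXP[k][2]).round(4))
E
python3 - <<'E'
from h import *
check(['brgB','gearA','gearB'])
a=cv2.imread('pics/chk_top.png');b=cv2.imread('pics/chk_side.png')
v=cv2.resize(b[100:300,130:350],None,fx=1.8,fy=1.8,interpolation=3)
t=cv2.resize(a[145:265,140:350],None,fx=1.9,fy=3,interpolation=3)
cv2.imwrite('pics/c8.png',np.hstack([v,t]))
E
```

```text
top brgB 196 px err [0.  0.1] xyz [ 0.5447 -0.2102  0.017 ]
top gearA 245 px err [-4.2 -1.1] xyz [ 0.5691 -0.0457  0.024 ]
top gearB 160 px err [0.8 0.3] xyz [ 0.615  -0.2287  0.024 ]
side brgB 275 px err [0.  1.6] xyz [ 0.5433 -0.2149  0.017 ]
side gearA 230 px err [-0.4 -4.9] xyz [ 0.5716 -0.0387  0.024 ]
side gearB 162 px err [ 0.4 -0.6] xyz [ 0.6177 -0.2245  0.024 ]
```

View pics/c8.png

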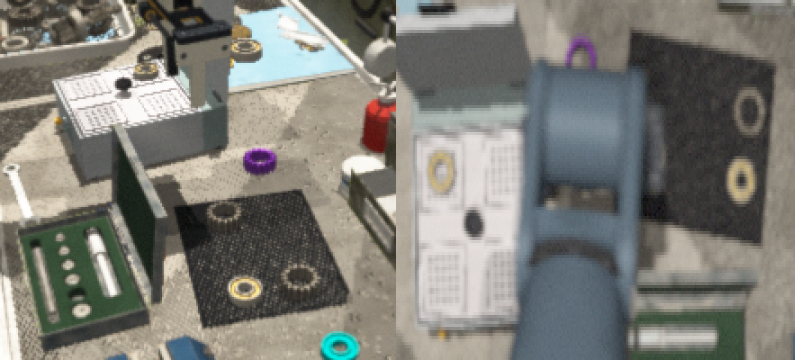

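Bearing A sits centred in nest 3 (top crop 440,172), and the other parts haven't moved. Next is gear B.

Request:
send_rows(moves=[{"ax": 0,"ay": 0,"az": 0,"x": 65,"y": -195,"z": -10,"gripper": 100},{"ax": 0,"ay": 0,"az": 0,"x": 65,"y": -195,"z": -10,"gripper": 100},{"ax": 0,"ay": 0,"az": 0,"x": 65,"y": -195,"z": -10,"gripper": 100},{"ax": 0,"ay": 0,"az": 0,"x": 65,"y": -195,"z": -10,"gripper": 100},{"ax": 0,"ay": 0,"az": 0,"x": 65,"y": -195,"z": -10,"gripper": 100}], force=30)

```text
time_s: 13.38
tool_pos: [0.5994, -0.1761, 0.1887]
orientation: [[0.997, 0.073, 0.0], [0.073, -0.997, -0.0], [0.0, 0.0, -1.0]]
ft_force: [0.7, 0.6, -0.1]
finger_gap: 1.001
gripper_force: 0.0
```

Request:
send_rows(moves=[{"ax": 0,"ay": 0,"az": 0,"x": 8,"y": -25,"z": -25,"gripper": 100},{"ax": 0,"ay": 0,"az": 0,"x": 17,"y": -50,"z": -55,"gripper": 100},{"ax": 0,"ay": 0,"az": 0,"x": 17,"y": -50,"z": -95,"gripper": 100},{"ax": 0,"ay": 0,"az": 0,"x": 17,"y": -50,"z": -130,"gripper": 100},{"ax": 0,"ay": 0,"az": 0,"x": 17,"y": -50,"z": -145,"gripper": 100}])

```text
time_s: 13.8
tool_pos: [0.6138, -0.2233, 0.0386]
orientation: [[0.997, 0.073, -0.006], [0.073, -0.997, 0.003], [-0.005, -0.003, -1.0]]
ft_force: [-0.4, 0.4, -0.9]
finger_gap: 1.003
gripper_force: 0.0
```

Request:
send_rows(moves=[{"ax": 0,"ay": 0,"az": 0,"x": 0,"y": 0,"z": -15,"gripper": 100},{"ax": 0,"ay": 0,"az": 0,"x": 0,"y": 0,"z": -28,"gripper": 100},{"ax": 0,"ay": 0,"az": 0,"x": 0,"y": 0,"z": -28,"gripper": 35},{"ax": 0,"ay": 0,"az": 0,"x": 0,"y": 0,"z": -28,"gripper": 35},{"ax": 0,"ay": 0,"az": 0,"x": 0,"y": 0,"z": -28,"gripper": 35}])

```text
time_s: 14.22
tool_pos: [0.6167, -0.2247, 0.017]
orientation: [[0.997, 0.073, 0.002], [0.073, -0.997, -0.001], [0.002, 0.001, -1.0]]
ft_force: [-0.3, 0.2, 1.2]
finger_gap: 0.836
gripper_force: 0.0
```

Request:
send_rows(moves=[{"ax": 0,"ay": 0,"az": 0,"x": 0,"y": 0,"z": 0,"gripper": 35},{"ax": 0,"ay": 0,"az": 0,"x": 0,"y": 0,"z": 0,"gripper": 35},{"ax": 0,"ay": 0,"az": 0,"x": 0,"y": 0,"z": 0,"gripper": 35},{"ax": 0,"ay": 0,"az": 0,"x": 0,"y": 0,"z": 0,"gripper": 35},{"ax": 0,"ay": 0,"az": 0,"x": 0,"y": 0,"z": 0,"gripper": 35}])

```text
time_s: 14.63
tool_pos: [0.616, -0.2247, 0.0161]
orientation: [[0.997, 0.073, 0.001], [0.073, -0.997, -0.0], [0.001, 0.0, -1.0]]
ft_force: [-1.0, 0.1, 3.4]
finger_gap: 0.554
gripper_force: 30.0
```

Request:
send_rows(moves=[{"ax": 0,"ay": 0,"az": 0,"x": 0,"y": 0,"z": 25,"gripper": 35},{"ax": 0,"ay": 0,"az": 0,"x": 0,"y": 0,"z": 60,"gripper": 35},{"ax": 0,"ay": 0,"az": 0,"x": -10,"y": 10,"z": 98,"gripper": 35},{"ax": 0,"ay": 0,"az": 0,"x": -20,"y": 20,"z": 136,"gripper": 35},{"ax": 0,"ay": 0,"az": 0,"x": -30,"y": 40,"z": 170,"gripper": 35}])

```text
time_s: 15.05
tool_pos: [0.5853, -0.1853, 0.1877]
orientation: [[0.997, 0.072, 0.001], [0.072, -0.997, -0.001], [0.001, 0.001, -1.0]]
ft_force: [0.8, 0.3, -1.5]
finger_gap: 0.548
gripper_force: 30.0
```

Request:
send_rows(moves=[{"ax": 0,"ay": 0,"az": 0,"x": -46,"y": 200,"z": 10,"gripper": 35},{"ax": 0,"ay": 0,"az": 0,"x": -46,"y": 200,"z": 10,"gripper": 35},{"ax": 0,"ay": 0,"az": 0,"x": -46,"y": 200,"z": 10,"gripper": 35},{"ax": 0,"ay": 0,"az": 0,"x": -46,"y": 200,"z": 10,"gripper": 35},{"ax": 0,"ay": 0,"az": 0,"x": -46,"y": 200,"z": 10,"gripper": 35}])

```text
time_s: 15.47
tool_pos: [0.5388, 0.0174, 0.1958]
orientation: [[0.997, 0.073, 0.0], [0.073, -0.997, 0.0], [0.0, -0.0, -1.0]]
ft_force: [1.2, -0.7, -1.1]
finger_gap: 0.552
gripper_force: 30.0
```

Request:
send_rows(moves=[{"ax": 0,"ay": 0,"az": 0,"x": 0,"y": 40,"z": 0,"gripper": 35},{"ax": 0,"ay": 0,"az": 0,"x": 0,"y": 80,"z": 0,"gripper": 35},{"ax": 0,"ay": 0,"az": 0,"x": 0,"y": 120,"z": 0,"gripper": 35},{"ax": 0,"ay": 0,"az": 0,"x": 0,"y": 150,"z": -15,"gripper": 35},{"ax": 0,"ay": 0,"az": 0,"x": 0,"y": 152,"z": -40,"gripper": 35}])

```text
time_s: 15.88
tool_pos: [0.5407, 0.1722, 0.1573]
orientation: [[0.997, 0.077, 0.005], [0.077, -0.997, 0.002], [0.005, -0.002, -1.0]]
ft_force: [0.4, 0.2, -1.2]
finger_gap: 0.546
gripper_force: 30.0
```

Request:
send_rows(moves=[{"ax": 0,"ay": 0,"az": 0,"x": 0,"y": -1,"z": -25,"gripper": 35},{"ax": 0,"ay": 0,"az": 0,"x": 0,"y": -1,"z": -42,"gripper": 35},{"ax": 0,"ay": 0,"az": 0,"x": 0,"y": -1,"z": -50,"gripper": 35},{"ax": 0,"ay": 0,"az": 0,"x": 0,"y": -1,"z": -53,"gripper": 35},{"ax": 0,"ay": 0,"az": 0,"x": 0,"y": -1,"z": -53,"gripper": 35}])

```text
time_s: 16.3
tool_pos: [0.5398, 0.1663, 0.1026]
orientation: [[0.997, 0.073, -0.0], [0.073, -0.997, -0.0], [-0.0, 0.0, -1.0]]
ft_force: [-0.3, 0.4, -0.7]
finger_gap: 0.557
gripper_force: 30.0
```

Request:
send_rows(moves=[{"ax": 0,"ay": 0,"az": 0,"x": 0,"y": 0,"z": -2,"gripper": 35},{"ax": 0,"ay": 0,"az": 0,"x": 0,"y": 0,"z": -3,"gripper": 35},{"ax": 0,"ay": 0,"az": 0,"x": 0,"y": 0,"z": -3,"gripper": 75},{"ax": 0,"ay": 0,"az": 0,"x": 0,"y": 0,"z": -3,"gripper": 75},{"ax": 0,"ay": 0,"az": 0,"x": 0,"y": 0,"z": -3,"gripper": 75}])

```text
time_s: 16.72
tool_pos: [0.5401, 0.1665, 0.1002]
orientation: [[0.997, 0.073, 0.001], [0.073, -0.997, 0.0], [0.001, -0.0, -1.0]]
ft_force: [0.3, 0.7, -0.6]
finger_gap: 0.716
gripper_force: 0.0
```

Request:
send_rows(moves=[{"ax": 0,"ay": 0,"az": 0,"x": 0,"y": 0,"z": 0,"gripper": 75},{"ax": 0,"ay": 0,"az": 0,"x": 0,"y": 0,"z": 25,"gripper": 80},{"ax": 0,"ay": 0,"az": 0,"x": 0,"y": 0,"z": 60,"gripper": 100},{"ax": 0,"ay": 0,"az": 0,"x": 0,"y": -15,"z": 95,"gripper": 100},{"ax": 0,"ay": 0,"az": 0,"x": 0,"y": -50,"z": 100,"gripper": 100}])

```text
time_s: 17.13
tool_pos: [0.5421, 0.1185, 0.2055]
orientation: [[0.997, 0.076, 0.009], [0.076, -0.997, 0.002], [0.009, -0.001, -1.0]]
ft_force: [0.9, -0.4, 1.1]
finger_gap: 0.963
gripper_force: 0.0
```

Request:
send_rows(moves=[{"ax": 0,"ay": 0,"az": 0,"x": 0,"y": -40,"z": 0,"gripper": 100},{"ax": 0,"ay": 0,"az": 0,"x": 0,"y": -80,"z": 0,"gripper": 100},{"ax": 0,"ay": 0,"az": 0,"x": 5,"y": -120,"z": 0,"gripper": 100},{"ax": 0,"ay": 0,"az": 0,"x": 10,"y": -130,"z": 0,"gripper": 100}])

```text
time_s: 17.47
tool_pos: [0.5497, -0.018, 0.2001]
orientation: [[0.998, 0.07, 0.001], [0.07, -0.998, -0.001], [0.001, 0.001, -1.0]]
ft_force: [-0.3, -0.2, -1.2]
finger_gap: 1.003
gripper_force: 0.0
```

Run:
```python
from h import *
s=robot.observe();print(s['tool_pos'])
check(['brgB','gearA'])
a=cv2.imread('pics/chk_top.png');b=cv2.imread('pics/chk_side.png')
v=cv2.resize(b[100:300,130:350],None,fx=1.8,fy=1.8,interpolation=3)
t=cv2.resize(a[145:265,140:350],None,fx=1.9,fy=3,interpolation=3)
cv2.imwrite('pics/c9.png',np.hstack([v,t]))
```

```text
[ 0.54973167 -0.01799463  0.20005965]
top brgB 194 px err [0.1 0.2] xyz [ 0.5445 -0.2102  0.017 ]
top gearA 397 px err [ 0.8 -2.7] xyz [ 0.5744 -0.0615  0.024 ]
side brgB 280 px err [-0.1  1.7] xyz [ 0.543  -0.2151  0.017 ]
side gearA 206 px err [ 0.1 -5.8] xyz [ 0.5739 -0.0356  0.024 ]
```

View pics/c9.png

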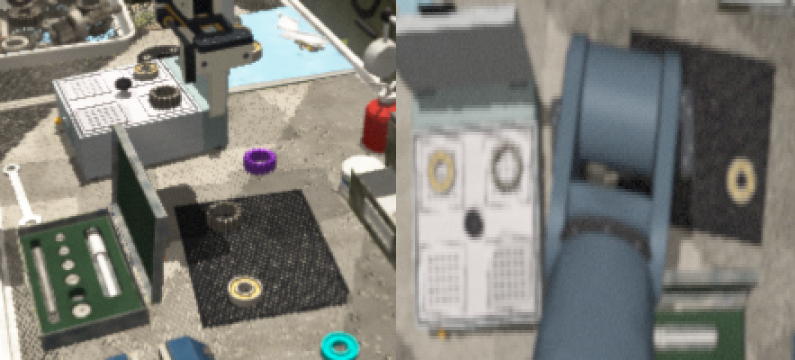

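Gear B lies in nest 4 (top crop 506,165). Gear A is still at side crop (225,213), unmoved, so I'll fetch it.

Request:
send_rows(moves=[{"ax": 0,"ay": 0,"az": 0,"x": 8,"y": -20,"z": -30,"gripper": 100},{"ax": 0,"ay": 0,"az": 0,"x": 16,"y": -41,"z": -60,"gripper": 100},{"ax": 0,"ay": 0,"az": 0,"x": 16,"y": -41,"z": -100,"gripper": 100},{"ax": 0,"ay": 0,"az": 0,"x": 16,"y": -41,"z": -140,"gripper": 100},{"ax": 0,"ay": 0,"az": 0,"x": 16,"y": -41,"z": -165,"gripper": 100}])

```text
time_s: 17.98
tool_pos: [0.5642, -0.053, 0.0311]
orientation: [[0.997, 0.073, -0.003], [0.073, -0.997, 0.001], [-0.003, -0.001, -1.0]]
ft_force: [-0.1, -0.0, -0.6]
finger_gap: 0.997
gripper_force: 0.0
```

Request:
send_rows(moves=[{"ax": 0,"ay": 0,"az": 0,"x": 0,"y": 0,"z": -15,"gripper": 100},{"ax": 0,"ay": 0,"az": 0,"x": 0,"y": 0,"z": -18,"gripper": 100},{"ax": 0,"ay": 0,"az": 0,"x": 0,"y": 0,"z": -18,"gripper": 35},{"ax": 0,"ay": 0,"az": 0,"x": 0,"y": 0,"z": -18,"gripper": 35},{"ax": 0,"ay": 0,"az": 0,"x": 0,"y": 0,"z": -18,"gripper": 35}])

```text
time_s: 18.4
tool_pos: [0.5667, -0.0542, 0.0181]
orientation: [[0.997, 0.073, 0.002], [0.073, -0.997, -0.0], [0.002, 0.001, -1.0]]
ft_force: [0.1, -0.6, -0.9]
finger_gap: 0.834
gripper_force: 0.0
```

Request:
send_rows(moves=[{"ax": 0,"ay": 0,"az": 0,"x": 0,"y": 0,"z": 0,"gripper": 35},{"ax": 0,"ay": 0,"az": 0,"x": 0,"y": 0,"z": 0,"gripper": 35},{"ax": 0,"ay": 0,"az": 0,"x": 0,"y": 0,"z": 0,"gripper": 35},{"ax": 0,"ay": 0,"az": 0,"x": 0,"y": 0,"z": 0,"gripper": 35},{"ax": 0,"ay": 0,"az": 0,"x": 0,"y": 0,"z": 0,"gripper": 35}])

```text
time_s: 18.82
tool_pos: [0.5662, -0.0548, 0.0172]
orientation: [[0.997, 0.073, 0.001], [0.073, -0.997, -0.0], [0.001, 0.0, -1.0]]
ft_force: [-0.3, -0.6, 5.4]
finger_gap: 0.556
gripper_force: 30.0
```

Request:
send_rows(moves=[{"ax": 0,"ay": 0,"az": 0,"x": 0,"y": 0,"z": 25,"gripper": 35},{"ax": 0,"ay": 0,"az": 0,"x": 0,"y": 0,"z": 62,"gripper": 35},{"ax": 0,"ay": 0,"az": 0,"x": -5,"y": 5,"z": 102,"gripper": 35},{"ax": 0,"ay": 0,"az": 0,"x": -10,"y": 10,"z": 142,"gripper": 35},{"ax": 0,"ay": 0,"az": 0,"x": -20,"y": 25,"z": 178,"gripper": 35}])

```text
time_s: 19.23
tool_pos: [0.5458, -0.0302, 0.1968]
orientation: [[0.997, 0.072, 0.001], [0.072, -0.997, -0.0], [0.001, 0.0, -1.0]]
ft_force: [1.4, 0.8, -0.4]
finger_gap: 0.552
gripper_force: 30.0
```

Request:
send_rows(moves=[{"ax": 0,"ay": 0,"az": 0,"x": -70,"y": 180,"z": 10,"gripper": 35},{"ax": 0,"ay": 0,"az": 0,"x": -70,"y": 180,"z": 10,"gripper": 35},{"ax": 0,"ay": 0,"az": 0,"x": -70,"y": 180,"z": 10,"gripper": 35},{"ax": 0,"ay": 0,"az": 0,"x": -70,"y": 180,"z": 10,"gripper": 35},{"ax": 0,"ay": 0,"az": 0,"x": -70,"y": 180,"z": 10,"gripper": 35}])

```text
time_s: 19.65
tool_pos: [0.4739, 0.1531, 0.2047]
orientation: [[0.997, 0.074, -0.001], [0.074, -0.997, 0.001], [-0.001, -0.001, -1.0]]
ft_force: [0.5, -1.4, -0.9]
finger_gap: 0.555
gripper_force: 30.0
```

Request:
send_rows(moves=[{"ax": 0,"ay": 0,"az": 0,"x": -15,"y": 37,"z": 0,"gripper": 35},{"ax": 0,"ay": 0,"az": 0,"x": -30,"y": 74,"z": 0,"gripper": 35},{"ax": 0,"ay": 0,"az": 0,"x": -46,"y": 105,"z": -10,"gripper": 35},{"ax": 0,"ay": 0,"az": 0,"x": -46,"y": 112,"z": -30,"gripper": 35},{"ax": 0,"ay": 0,"az": 0,"x": -46,"y": 112,"z": -50,"gripper": 35}])

```text
time_s: 20.07
tool_pos: [0.4289, 0.2647, 0.1543]
orientation: [[0.997, 0.076, 0.001], [0.076, -0.997, 0.001], [0.001, -0.001, -1.0]]
ft_force: [-0.7, -0.2, -2.9]
finger_gap: 0.554
gripper_force: 30.0
```

Request:
send_rows(moves=[{"ax": 0,"ay": 0,"az": 0,"x": 0,"y": 0,"z": -25,"gripper": 35},{"ax": 0,"ay": 0,"az": 0,"x": 0,"y": 0,"z": -40,"gripper": 35},{"ax": 0,"ay": 0,"az": 0,"x": 0,"y": 0,"z": -48,"gripper": 35},{"ax": 0,"ay": 0,"az": 0,"x": 0,"y": 0,"z": -50,"gripper": 35},{"ax": 0,"ay": 0,"az": 0,"x": 0,"y": 0,"z": -50,"gripper": 35}])

```text
time_s: 20.48
tool_pos: [0.4298, 0.2624, 0.1046]
orientation: [[0.997, 0.073, -0.001], [0.073, -0.997, -0.0], [-0.001, 0.0, -1.0]]
ft_force: [-0.5, -0.4, -0.2]
finger_gap: 0.549
gripper_force: 30.0
```

Request:
send_rows(moves=[{"ax": 0,"ay": 0,"az": 0,"x": 0,"y": 1,"z": -2,"gripper": 35},{"ax": 0,"ay": 0,"az": 0,"x": 0,"y": 1,"z": -4,"gripper": 35},{"ax": 0,"ay": 0,"az": 0,"x": 0,"y": 1,"z": -4,"gripper": 75},{"ax": 0,"ay": 0,"az": 0,"x": 0,"y": 1,"z": -4,"gripper": 75},{"ax": 0,"ay": 0,"az": 0,"x": 0,"y": 1,"z": -4,"gripper": 75}])

```text
time_s: 20.9
tool_pos: [0.43, 0.2635, 0.101]
orientation: [[0.997, 0.073, 0.001], [0.073, -0.997, 0.0], [0.001, -0.0, -1.0]]
ft_force: [-0.7, -0.5, -0.2]
finger_gap: 0.713
gripper_force: 0.0
```

Request:
send_rows(moves=[{"ax": 0,"ay": 0,"az": 0,"x": 0,"y": 0,"z": 0,"gripper": 75},{"ax": 0,"ay": 0,"az": 0,"x": 0,"y": 0,"z": 25,"gripper": 80},{"ax": 0,"ay": 0,"az": 0,"x": 0,"y": 0,"z": 60,"gripper": 100},{"ax": 0,"ay": 0,"az": 0,"x": 5,"y": -15,"z": 95,"gripper": 100},{"ax": 0,"ay": 0,"az": 0,"x": 20,"y": -50,"z": 100,"gripper": 100}])

```text
time_s: 21.32
tool_pos: [0.4511, 0.2158, 0.2061]
orientation: [[0.997, 0.076, 0.007], [0.076, -0.997, 0.003], [0.008, -0.003, -1.0]]
ft_force: [1.3, -0.8, 0.5]
finger_gap: 0.962
gripper_force: 0.0
```

Request:
send_rows(moves=[{"ax": 0,"ay": 0,"az": 0,"x": 80,"y": -185,"z": 0,"gripper": 100},{"ax": 0,"ay": 0,"az": 0,"x": 80,"y": -185,"z": 0,"gripper": 100},{"ax": 0,"ay": 0,"az": 0,"x": 80,"y": -185,"z": 0,"gripper": 100},{"ax": 0,"ay": 0,"az": 0,"x": 80,"y": -185,"z": 0,"gripper": 100},{"ax": 0,"ay": 0,"az": 0,"x": 80,"y": -185,"z": 0,"gripper": 100}])

```text
time_s: 21.73
tool_pos: [0.5305, 0.0259, 0.201]
orientation: [[0.997, 0.072, 0.001], [0.072, -0.997, -0.0], [0.001, 0.0, -1.0]]
ft_force: [0.4, 0.5, 0.0]
finger_gap: 0.998
gripper_force: 0.0
```

Run:
```python
from h import *
s=robot.observe();print(s['tool_pos'])
EXP.update(n1=(.4296,.2639,.107),n4=(.5404,.1671,.107))
check(['brgB'])
a=cv2.imread('pics/chk_top.png');b=cv2.imread('pics/chk_side.png')
v=cv2.resize(b[100:300,130:350],None,fx=1.8,fy=1.8,interpolation=3)
t=cv2.resize(a[145:265,140:350],None,fx=1.9,fy=3,interpolation=3)
cv2.imwrite('pics/c10.png',np.hstack([v,t]))
# dark-ring / gold stats in the nests, top view
for k,z in [('n1',.107),('n3',.1),('n4',.107)]:
    u=proj('top',[EXP[k]])[0];x,y=u.round().astype(int);w=a[y-10:y+11,x-10:x+11].astype(int)
    m=(w.max(2)<150) if k!='n3' else (w[...,2]-w[...,0]>35)
    ys,xs=np.nonzero(m);print(k,len(xs),np.round([xs.mean()+x-10-u[0],ys.mean()+y-10-u[1]],1))
```

```text
[0.53050692 0.02585585 0.20095434]
top brgB 196 px err [0.1 0.1] xyz [ 0.5447 -0.2104  0.017 ]
side brgB 285 px err [0.  1.8] xyz [ 0.543  -0.2156  0.017 ]
n1 104 [ 1.4 -0.2]
n3 94 [3.1 4.2]
n4 176 [4.3 0.2]
```

View pics/c10.png

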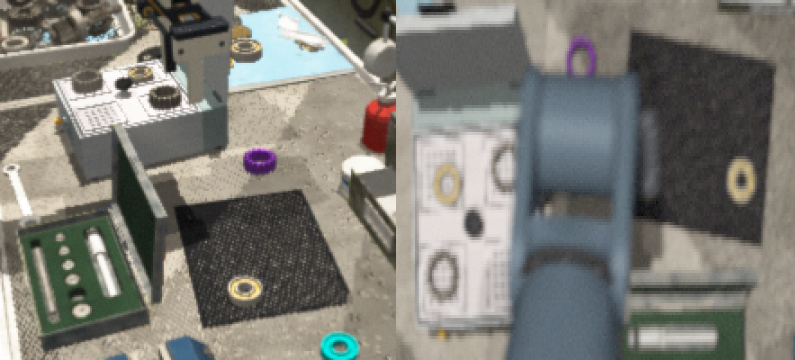

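Bearing A has been knocked inside the basket, to top crop (448,185) from (440,172), probably onto a rib. I'll measure it and re-seat it.

Run:
```python
from h import *
a=cv2.imread('pics/chk_top.png');b=cv2.imread('pics/chk_side.png')
gold=lambda w:(w[...,2]-w[...,0]>35)
for im,v,(x0,y0,x1,y1) in [(a,'top',(150,190,178,225)),(b,'side',(196,128,220,150))]:
    w=im[y0:y1,x0:x1].astype(int);m=gold(w).astype(np.uint8)
    n,l,st,c=cv2.connectedComponentsWithStats(m)
    for i in range(1,n):
        if st[i][4]>12: u=c[i]+[x0,y0];print(v,st[i],u,onz(v,u,.1),onz(v,u,.104))
w=cv2.resize(a[190:240,150:205],None,fx=7,fy=7,interpolation=3);q=cv2.resize(b[120:175,160:225],None,fx=6.36,fy=6.36,interpolation=3)
cv2.imwrite('pics/c11.png',np.hstack([w,q[:350]]))
```

```text
top [10 10 14 13 94] [166.26595745 205.96808511] [0.52099632 0.26100579 0.1       ] [0.52066359 0.26014306 0.104     ]
side [ 5 10  8  5 24] [204.25  140.125] [0.51043269 0.25680197 0.1       ] [0.50909544 0.24930931 0.104     ]
side [14 10  5  5 16] [211.625  139.9375] [0.53210038 0.25013559 0.1       ] [0.53062003 0.24268696 0.104     ]
```

View pics/c11.png

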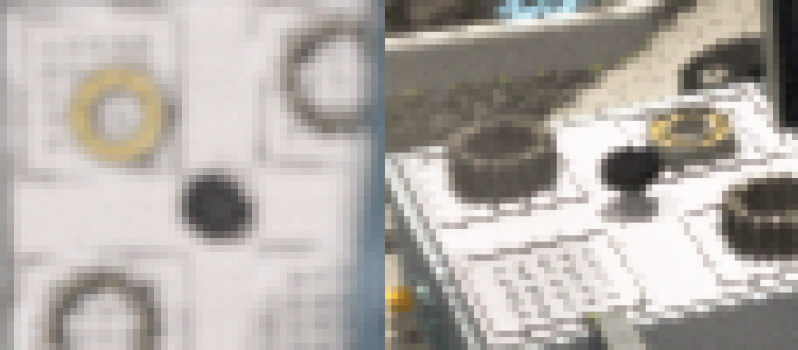

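Request:
send_rows(moves=[{"ax": 0,"ay": 0,"az": 0,"x": -8,"y": 205,"z": 0,"gripper": 75},{"ax": 0,"ay": 0,"az": 0,"x": -8,"y": 205,"z": 0,"gripper": 75},{"ax": 0,"ay": 0,"az": 0,"x": -8,"y": 205,"z": 0,"gripper": 75},{"ax": 0,"ay": 0,"az": 0,"x": -8,"y": 205,"z": 0,"gripper": 75},{"ax": 0,"ay": 0,"az": 0,"x": -8,"y": 205,"z": 0,"gripper": 75}])

```text
time_s: 22.25
tool_pos: [0.5208, 0.2363, 0.2008]
orientation: [[0.997, 0.073, 0.0], [0.073, -0.997, 0.0], [0.0, -0.0, -1.0]]
ft_force: [1.2, -0.8, -0.8]
finger_gap: 0.759
gripper_force: 0.0
```

Request:
send_rows(moves=[{"ax": 0,"ay": 0,"az": 0,"x": -1,"y": 30,"z": 0,"gripper": 75},{"ax": 0,"ay": 0,"az": 0,"x": -1,"y": 30,"z": -35,"gripper": 75},{"ax": 0,"ay": 0,"az": 0,"x": -1,"y": 30,"z": -65,"gripper": 75},{"ax": 0,"ay": 0,"az": 0,"x": -1,"y": 30,"z": -80,"gripper": 75},{"ax": 0,"ay": 0,"az": 0,"x": -1,"y": 30,"z": -80,"gripper": 75}])

```text
time_s: 22.67
tool_pos: [0.5184, 0.2635, 0.1173]
orientation: [[0.997, 0.074, -0.006], [0.074, -0.997, -0.002], [-0.006, 0.002, -1.0]]
ft_force: [-0.3, 0.0, 0.3]
finger_gap: 0.749
gripper_force: 0.0
```

Request:
send_rows(moves=[{"ax": 0,"ay": 0,"az": 0,"x": 0,"y": 0,"z": -12,"gripper": 75},{"ax": 0,"ay": 0,"az": 0,"x": 0,"y": 0,"z": -20,"gripper": 75},{"ax": 0,"ay": 0,"az": 0,"x": 0,"y": 0,"z": -20,"gripper": 75},{"ax": 0,"ay": 0,"az": 0,"x": 0,"y": 0,"z": -20,"gripper": 30},{"ax": 0,"ay": 0,"az": 0,"x": 0,"y": 0,"z": -20,"gripper": 30}], force=25)

```text
time_s: 23.08
tool_pos: [0.5212, 0.2635, 0.1014]
orientation: [[0.997, 0.073, 0.001], [0.073, -0.997, 0.0], [0.001, -0.0, -1.0]]
ft_force: [1.3, -0.7, -0.0]
finger_gap: 0.654
gripper_force: 0.0
```

Request:
send_rows(moves=[{"ax": 0,"ay": 0,"az": 0,"x": 0,"y": 0,"z": 0,"gripper": 30},{"ax": 0,"ay": 0,"az": 0,"x": 0,"y": 0,"z": 0,"gripper": 30},{"ax": 0,"ay": 0,"az": 0,"x": 0,"y": 0,"z": 0,"gripper": 30},{"ax": 0,"ay": 0,"az": 0,"x": 0,"y": 0,"z": 0,"gripper": 30}])

```text
time_s: 23.42
tool_pos: [0.5211, 0.2634, 0.1011]
orientation: [[0.997, 0.073, 0.001], [0.073, -0.997, 0.0], [0.001, -0.0, -1.0]]
ft_force: [0.2, -1.6, 3.5]
finger_gap: 0.469
gripper_force: 25.0
```

Request:
send_rows(moves=[{"ax": 0,"ay": 0,"az": 0,"x": 0,"y": 0,"z": 8,"gripper": 30},{"ax": 0,"ay": 0,"az": 0,"x": 6,"y": 4,"z": 10,"gripper": 30},{"ax": 0,"ay": 0,"az": 0,"x": 12,"y": 7,"z": 8,"gripper": 30},{"ax": 0,"ay": 0,"az": 0,"x": 12,"y": 7,"z": 3,"gripper": 30},{"ax": 0,"ay": 0,"az": 0,"x": 12,"y": 7,"z": 0,"gripper": 30}])

```text
time_s: 23.83
tool_pos: [0.5331, 0.2707, 0.0999]
orientation: [[0.997, 0.073, 0.0], [0.073, -0.997, 0.0], [0.0, -0.0, -1.0]]
ft_force: [1.8, 2.6, 4.1]
finger_gap: 0.471
gripper_force: 25.0
```

Request:
send_rows(moves=[{"ax": 0,"ay": 0,"az": 0,"x": 0,"y": 0,"z": 0,"gripper": 30},{"ax": 0,"ay": 0,"az": 0,"x": 0,"y": 0,"z": 0,"gripper": 72},{"ax": 0,"ay": 0,"az": 0,"x": 0,"y": 0,"z": 0,"gripper": 72},{"ax": 0,"ay": 0,"az": 0,"x": 0,"y": 0,"z": 0,"gripper": 72},{"ax": 0,"ay": 0,"az": 0,"x": 0,"y": 0,"z": 0,"gripper": 72}])

```text
time_s: 24.25
tool_pos: [0.5325, 0.2703, 0.1005]
orientation: [[0.997, 0.073, -0.001], [0.073, -0.997, -0.0], [-0.001, 0.0, -1.0]]
ft_force: [-0.5, 0.8, -0.4]
finger_gap: 0.695
gripper_force: 0.0
```

Request:
send_rows(moves=[{"ax": 0,"ay": 0,"az": 0,"x": 0,"y": 0,"z": 30,"gripper": 72},{"ax": 0,"ay": 0,"az": 0,"x": 0,"y": 0,"z": 65,"gripper": 90},{"ax": 0,"ay": 0,"az": 0,"x": 0,"y": -20,"z": 95,"gripper": 100},{"ax": 0,"ay": 0,"az": 0,"x": 0,"y": -60,"z": 100,"gripper": 100},{"ax": 0,"ay": 0,"az": 0,"x": 0,"y": -100,"z": 100,"gripper": 100}])

```text
time_s: 24.67
tool_pos: [0.5334, 0.1702, 0.2031]
orientation: [[0.997, 0.075, 0.004], [0.075, -0.997, 0.001], [0.004, -0.001, -1.0]]
ft_force: [0.7, 0.4, -1.6]
finger_gap: 0.958
gripper_force: 0.0
```

Request:
send_rows(moves=[{"ax": 0,"ay": 0,"az": 0,"x": 0,"y": -200,"z": 0,"gripper": 100},{"ax": 0,"ay": 0,"az": 0,"x": 0,"y": -200,"z": 0,"gripper": 100},{"ax": 0,"ay": 0,"az": 0,"x": 0,"y": -200,"z": 0,"gripper": 100},{"ax": 0,"ay": 0,"az": 0,"x": 0,"y": -200,"z": 0,"gripper": 100},{"ax": 0,"ay": 0,"az": 0,"x": 0,"y": -200,"z": 0,"gripper": 100}])

```text
time_s: 25.08
tool_pos: [0.5322, -0.0322, 0.2008]
orientation: [[0.997, 0.072, 0.0], [0.072, -0.997, -0.0], [-0.0, 0.0, -1.0]]
ft_force: [1.1, 0.2, 0.6]
finger_gap: 1.001
gripper_force: 0.0
```

```bash
cat >> h.py <<'E'
def basket(im):
    w=im[190:262,150:212].astype(int)
    for nm,m in [('gold',w[...,2]-w[...,0]>35),('dark',w.max(2)<125)]:
        n,l,st,c=cv2.connectedComponentsWithStats(m.astype(np.uint8))
        for i in range(1,n):
            if st[i][4]>25: u=c[i]+[150,190]; print(nm,st[i].tolist(),u.round(1),onz('top',u,.1 if nm=='gold' else .105).round(4))
E
python3 - <<'E'
from h import *
check(['brgB']); basket(cv2.imread('pics/chk_top.png'))
E
```

```text
top brgB 195 px err [0.1 0.1] xyz [ 0.5446 -0.2103  0.017 ]
side brgB 283 px err [-0.1  1.5] xyz [ 0.5431 -0.2147  0.017 ]
gold [7, 6, 13, 13, 95] [163.1 201.9] [0.5329 0.2713 0.1   ]
dark [26, 25, 10, 9, 67] [180.5 219.2] [0.4826 0.2155 0.105 ]
dark [16, 62, 46, 6, 104] [192.2 254.3] [0.3806 0.1766 0.105 ]
```

Request:
send_rows(moves=[{"ax": 0,"ay": 0,"az": 0,"x": 12,"y": -180,"z": -20,"gripper": 100},{"ax": 0,"ay": 0,"az": 0,"x": 12,"y": -180,"z": -20,"gripper": 100},{"ax": 0,"ay": 0,"az": 0,"x": 12,"y": -180,"z": -20,"gripper": 100},{"ax": 0,"ay": 0,"az": 0,"x": 12,"y": -180,"z": -20,"gripper": 100},{"ax": 0,"ay": 0,"az": 0,"x": 12,"y": -180,"z": -20,"gripper": 100}], force=30)

```text
time_s: 25.6
tool_pos: [0.5446, -0.2132, 0.18]
orientation: [[0.997, 0.071, -0.0], [0.071, -0.997, -0.0], [-0.0, 0.0, -1.0]]
ft_force: [0.7, -0.8, 0.6]
finger_gap: 0.997
gripper_force: 0.0
```

Bearing A is centred again at (0.533, 0.271). I'm now above bearing B and going down.

Request:
send_rows(moves=[{"ax": 0,"ay": 0,"az": 0,"x": 0,"y": 0,"z": -40,"gripper": 100},{"ax": 0,"ay": 0,"az": 0,"x": 0,"y": 0,"z": -80,"gripper": 100},{"ax": 0,"ay": 0,"az": 0,"x": 0,"y": 0,"z": -120,"gripper": 100},{"ax": 0,"ay": 0,"az": 0,"x": 0,"y": 0,"z": -150,"gripper": 100},{"ax": 0,"ay": 0,"az": 0,"x": 0,"y": 0,"z": -164,"gripper": 100}])

```text
time_s: 26.02
tool_pos: [0.5429, -0.2076, 0.0126]
orientation: [[0.997, 0.073, -0.005], [0.073, -0.997, 0.003], [-0.005, -0.003, -1.0]]
ft_force: [-0.2, -0.0, -0.2]
finger_gap: 1.003
gripper_force: 0.0
```

Request:
send_rows(moves=[{"ax": 0,"ay": 0,"az": 0,"x": 0,"y": 0,"z": 0,"gripper": 30},{"ax": 0,"ay": 0,"az": 0,"x": 0,"y": 0,"z": 0,"gripper": 30},{"ax": 0,"ay": 0,"az": 0,"x": 0,"y": 0,"z": 0,"gripper": 30},{"ax": 0,"ay": 0,"az": 0,"x": 0,"y": 0,"z": 0,"gripper": 30},{"ax": 0,"ay": 0,"az": 0,"x": 0,"y": 0,"z": 0,"gripper": 30}])

```text
time_s: 26.43
tool_pos: [0.5454, -0.2096, 0.0179]
orientation: [[0.997, 0.073, 0.002], [0.073, -0.997, -0.001], [0.002, 0.001, -1.0]]
ft_force: [-0.1, -0.6, -0.1]
finger_gap: 0.693
gripper_force: 0.0
```

Request:
send_rows(moves=[{"ax": 0,"ay": 0,"az": 0,"x": 0,"y": 0,"z": 0,"gripper": 30},{"ax": 0,"ay": 0,"az": 0,"x": 0,"y": 0,"z": 0,"gripper": 30},{"ax": 0,"ay": 0,"az": 0,"x": 0,"y": 0,"z": 0,"gripper": 30},{"ax": 0,"ay": 0,"az": 0,"x": 0,"y": 0,"z": 0,"gripper": 30}])

```text
time_s: 26.77
tool_pos: [0.545, -0.2097, 0.017]
orientation: [[0.997, 0.073, 0.001], [0.073, -0.997, -0.0], [0.001, 0.0, -1.0]]
ft_force: [-0.6, -0.7, 3.7]
finger_gap: 0.477
gripper_force: 30.0
```

Request:
send_rows(moves=[{"ax": 0,"ay": 0,"az": 0,"x": 0,"y": 0,"z": 25,"gripper": 30},{"ax": 0,"ay": 0,"az": 0,"x": 0,"y": 0,"z": 65,"gripper": 30},{"ax": 0,"ay": 0,"az": 0,"x": 0,"y": 10,"z": 105,"gripper": 30},{"ax": 0,"ay": 0,"az": 0,"x": 0,"y": 20,"z": 145,"gripper": 30},{"ax": 0,"ay": 0,"az": 0,"x": 0,"y": 40,"z": 180,"gripper": 30}])

```text
time_s: 27.18
tool_pos: [0.5447, -0.1702, 0.1991]
orientation: [[0.997, 0.072, 0.001], [0.072, -0.997, -0.001], [0.001, 0.001, -1.0]]
ft_force: [-0.1, 0.5, 0.3]
finger_gap: 0.473
gripper_force: 30.0
```

Request:
send_rows(moves=[{"ax": 0,"ay": 0,"az": 0,"x": -5,"y": 200,"z": 10,"gripper": 30},{"ax": 0,"ay": 0,"az": 0,"x": -5,"y": 200,"z": 10,"gripper": 30},{"ax": 0,"ay": 0,"az": 0,"x": -5,"y": 200,"z": 10,"gripper": 30},{"ax": 0,"ay": 0,"az": 0,"x": -5,"y": 200,"z": 10,"gripper": 30},{"ax": 0,"ay": 0,"az": 0,"x": -5,"y": 200,"z": 10,"gripper": 30}])

```text
time_s: 27.6
tool_pos: [0.5391, 0.033, 0.2068]
orientation: [[0.997, 0.073, -0.0], [0.073, -0.997, 0.0], [-0.0, -0.0, -1.0]]
ft_force: [0.3, -0.1, -1.2]
finger_gap: 0.473
gripper_force: 30.0
```

Request:
send_rows(moves=[{"ax": 0,"ay": 0,"az": 0,"x": -30,"y": 28,"z": 0,"gripper": 30},{"ax": 0,"ay": 0,"az": 0,"x": -60,"y": 56,"z": 0,"gripper": 30},{"ax": 0,"ay": 0,"az": 0,"x": -88,"y": 84,"z": 0,"gripper": 30},{"ax": 0,"ay": 0,"az": 0,"x": -103,"y": 112,"z": -10,"gripper": 30},{"ax": 0,"ay": 0,"az": 0,"x": -103,"y": 130,"z": -40,"gripper": 30}])

```text
time_s: 28.02
tool_pos: [0.4359, 0.1628, 0.1692]
orientation: [[0.997, 0.074, 0.005], [0.074, -0.997, 0.002], [0.005, -0.001, -1.0]]
ft_force: [1.0, 1.0, -0.2]
finger_gap: 0.474
gripper_force: 30.0
```

Request:
send_rows(moves=[{"ax": 0,"ay": 0,"az": 0,"x": 0,"y": 0,"z": -30,"gripper": 30},{"ax": 0,"ay": 0,"az": 0,"x": 0,"y": 0,"z": -50,"gripper": 30},{"ax": 0,"ay": 0,"az": 0,"x": 0,"y": 0,"z": -58,"gripper": 30},{"ax": 0,"ay": 0,"az": 0,"x": 0,"y": 0,"z": -62,"gripper": 30},{"ax": 0,"ay": 0,"az": 0,"x": 0,"y": 0,"z": -62,"gripper": 30}])

```text
time_s: 28.43
tool_pos: [0.4369, 0.1603, 0.1046]
orientation: [[0.997, 0.073, -0.001], [0.073, -0.997, -0.0], [-0.001, 0.0, -1.0]]
ft_force: [0.5, 0.4, -1.3]
finger_gap: 0.468
gripper_force: 30.0
```

Request:
send_rows(moves=[{"ax": 0,"ay": 0,"az": 0,"x": 0,"y": 0,"z": -2,"gripper": 30},{"ax": 0,"ay": 0,"az": 0,"x": 0,"y": 0,"z": -4,"gripper": 30},{"ax": 0,"ay": 0,"az": 0,"x": 0,"y": 0,"z": -4,"gripper": 72},{"ax": 0,"ay": 0,"az": 0,"x": 0,"y": 0,"z": -4,"gripper": 72},{"ax": 0,"ay": 0,"az": 0,"x": 0,"y": 0,"z": -4,"gripper": 72}])

```text
time_s: 28.85
tool_pos: [0.4371, 0.1605, 0.1011]
orientation: [[0.997, 0.073, 0.001], [0.073, -0.997, 0.0], [0.001, -0.0, -1.0]]
ft_force: [0.5, -0.1, 0.8]
finger_gap: 0.638
gripper_force: 0.0
```

Request:
send_rows(moves=[{"ax": 0,"ay": 0,"az": 0,"x": 0,"y": 0,"z": 0,"gripper": 72},{"ax": 0,"ay": 0,"az": 0,"x": 0,"y": 0,"z": 25,"gripper": 72},{"ax": 0,"ay": 0,"az": 0,"x": 0,"y": 0,"z": 60,"gripper": 40},{"ax": 0,"ay": 0,"az": 0,"x": 0,"y": -20,"z": 95,"gripper": 0},{"ax": 0,"ay": 0,"az": 0,"x": 0,"y": -60,"z": 100,"gripper": 0}])

```text
time_s: 29.27
tool_pos: [0.4391, 0.102, 0.2058]
orientation: [[0.997, 0.076, 0.008], [0.076, -0.997, 0.002], [0.008, -0.001, -1.0]]
ft_force: [0.2, 0.5, 0.2]
finger_gap: 0.551
gripper_force: 0.0
```

Request:
send_rows(moves=[{"ax": 0,"ay": 0,"az": 0,"x": 0,"y": -40,"z": 0,"gripper": 0},{"ax": 0,"ay": 0,"az": 0,"x": 0,"y": -80,"z": 0,"gripper": 0},{"ax": 0,"ay": 0,"az": 0,"x": 0,"y": -120,"z": 0,"gripper": 0},{"ax": 0,"ay": 0,"az": 0,"x": 0,"y": -160,"z": 0,"gripper": 0}])

```text
time_s: 29.6
tool_pos: [0.4364, -0.0614, 0.2011]
orientation: [[0.997, 0.073, 0.001], [0.073, -0.997, -0.0], [0.001, 0.0, -1.0]]
ft_force: [1.2, -0.1, 0.3]
finger_gap: 0.268
gripper_force: 0.0
```

Run:
```python
from h import *
s=robot.observe();print(s['tool_pos'],s['time_s'])
a=grab('top','top7');b=grab('side','side7');basket(a)
w=cv2.resize(a[185:260,140:212],None,fx=5.5,fy=5.5,interpolation=3);q=cv2.resize(b[115:190,150:225],None,fx=5.5,fy=5.5,interpolation=3)
cv2.imwrite('pics/c12.png',np.hstack([w[:400],q[:400,:400]]))
```

```text
[ 0.43643772 -0.06138704  0.20105761] 29.6
gold [7, 6, 13, 13, 95] [163.1 202. ] [0.5326 0.2713 0.1   ]
gold [42, 39, 14, 14, 97] [198.2 235.4] [0.4365 0.1615 0.1   ]
dark [26, 25, 10, 9, 67] [180.5 219.2] [0.4826 0.2155 0.105 ]
dark [16, 62, 46, 6, 103] [191.6 254.4] [0.3804 0.1782 0.105 ]
```

View pics/c12.png

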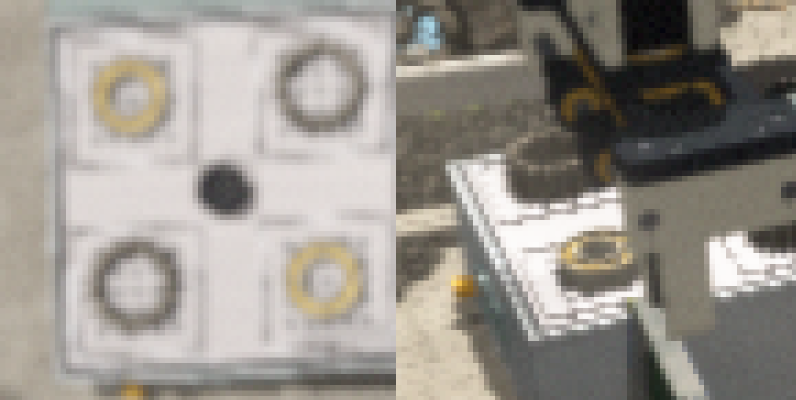

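All four parts are flat and centred in their nests: bearings at crop (130,96) and (325,278), gears at (322,86) and (137,285). Now the press.

Request:
send_rows(moves=[{"ax": 0,"ay": 0,"az": 0,"x": 35,"y": 200,"z": 0,"gripper": 0},{"ax": 0,"ay": 0,"az": 0,"x": 35,"y": 200,"z": 0,"gripper": 0},{"ax": 0,"ay": 0,"az": 0,"x": 35,"y": 200,"z": 0,"gripper": 0},{"ax": 0,"ay": 0,"az": 0,"x": 35,"y": 200,"z": 0,"gripper": 0},{"ax": 0,"ay": 0,"az": 0,"x": 35,"y": 200,"z": 0,"gripper": 0}])

```text
time_s: 30.12
tool_pos: [0.4716, 0.1434, 0.2008]
orientation: [[0.997, 0.074, 0.0], [0.074, -0.997, 0.0], [0.0, -0.0, -1.0]]
ft_force: [0.8, -1.3, 0.7]
finger_gap: 0.008
gripper_force: 0.0
```

Request:
send_rows(moves=[{"ax": 0,"ay": 0,"az": 0,"x": 13,"y": 38,"z": 0,"gripper": 0},{"ax": 0,"ay": 0,"az": 0,"x": 13,"y": 76,"z": 0,"gripper": 0},{"ax": 0,"ay": 0,"az": 0,"x": 13,"y": 77,"z": -35,"gripper": 0},{"ax": 0,"ay": 0,"az": 0,"x": 13,"y": 77,"z": -65,"gripper": 0},{"ax": 0,"ay": 0,"az": 0,"x": 13,"y": 77,"z": -74,"gripper": 0}])

```text
time_s: 30.53
tool_pos: [0.4824, 0.218, 0.123]
orientation: [[0.997, 0.075, -0.005], [0.075, -0.997, -0.002], [-0.005, 0.001, -1.0]]
ft_force: [-0.6, -1.1, -0.1]
finger_gap: 0.006
gripper_force: 0.0
```

Request:
send_rows(moves=[{"ax": 0,"ay": 0,"az": 0,"x": 0,"y": 0,"z": -2,"gripper": 0},{"ax": 0,"ay": 0,"az": 0,"x": 0,"y": 0,"z": -4,"gripper": 0},{"ax": 0,"ay": 0,"az": 0,"x": 0,"y": 0,"z": -6,"gripper": 0},{"ax": 0,"ay": 0,"az": 0,"x": 0,"y": 0,"z": -8,"gripper": 0},{"ax": 0,"ay": 0,"az": 0,"x": 0,"y": 0,"z": -10,"gripper": 0}])

```text
time_s: 30.95
tool_pos: [0.4857, 0.2175, 0.1179]
orientation: [[0.997, 0.072, 0.002], [0.072, -0.997, 0.001], [0.002, -0.001, -1.0]]
ft_force: [0.9, -0.8, 4.3]
finger_gap: 0.005
gripper_force: 1.9
```

Request:
send_rows(moves=[{"ax": 0,"ay": 0,"az": 0,"x": 0,"y": 0,"z": -2,"gripper": 0},{"ax": 0,"ay": 0,"az": 0,"x": 0,"y": 0,"z": -4,"gripper": 0},{"ax": 0,"ay": 0,"az": 0,"x": 0,"y": 0,"z": -6,"gripper": 0},{"ax": 0,"ay": 0,"az": 0,"x": 0,"y": 0,"z": -8,"gripper": 0},{"ax": 0,"ay": 0,"az": 0,"x": 0,"y": 0,"z": -10,"gripper": 0}])

```text
time_s: 31.37
tool_pos: [0.4853, 0.2175, 0.1067]
orientation: [[0.997, 0.073, 0.001], [0.073, -0.997, 0.0], [0.001, -0.0, -1.0]]
ft_force: [2.8, 0.2, 4.9]
finger_gap: 0.004
gripper_force: 2.1
```

Request:
send_rows(moves=[{"ax": 0,"ay": 0,"az": 0,"x": 0,"y": 0,"z": -2,"gripper": 0},{"ax": 0,"ay": 0,"az": 0,"x": 0,"y": 0,"z": -4,"gripper": 0},{"ax": 0,"ay": 0,"az": 0,"x": 0,"y": 0,"z": -6,"gripper": 0},{"ax": 0,"ay": 0,"az": 0,"x": 0,"y": 0,"z": -8,"gripper": 0},{"ax": 0,"ay": 0,"az": 0,"x": 0,"y": 0,"z": -10,"gripper": 0}])

```text
time_s: 31.78
tool_pos: [0.485, 0.2175, 0.0965]
orientation: [[0.997, 0.073, 0.0], [0.073, -0.997, 0.0], [0.0, -0.0, -1.0]]
ft_force: [2.5, 0.2, 5.1]
finger_gap: 0.005
gripper_force: 2.3
```

Request:
send_rows(moves=[{"ax": 0,"ay": 0,"az": 0,"x": 0,"y": 0,"z": -2,"gripper": 0},{"ax": 0,"ay": 0,"az": 0,"x": 0,"y": 0,"z": -4,"gripper": 0},{"ax": 0,"ay": 0,"az": 0,"x": 0,"y": 0,"z": -6,"gripper": 0},{"ax": 0,"ay": 0,"az": 0,"x": 0,"y": 0,"z": -8,"gripper": 0},{"ax": 0,"ay": 0,"az": 0,"x": 0,"y": 0,"z": -10,"gripper": 0}])

```text
time_s: 32.2
tool_pos: [0.4849, 0.2175, 0.0865]
orientation: [[0.997, 0.073, 0.0], [0.073, -0.997, 0.0], [0.0, -0.0, -1.0]]
ft_force: [5.0, 1.0, 4.8]
finger_gap: 0.005
gripper_force: 2.5
```

Request:
send_rows(moves=[{"ax": 0,"ay": 0,"az": 0,"x": 0,"y": 0,"z": -2,"gripper": 0},{"ax": 0,"ay": 0,"az": 0,"x": 0,"y": 0,"z": -4,"gripper": 0},{"ax": 0,"ay": 0,"az": 0,"x": 0,"y": 0,"z": -6,"gripper": 0},{"ax": 0,"ay": 0,"az": 0,"x": 0,"y": 0,"z": -8,"gripper": 0},{"ax": 0,"ay": 0,"az": 0,"x": 0,"y": 0,"z": -10,"gripper": 0}])

```text
time_s: 32.62
tool_pos: [0.4849, 0.2175, 0.0771]
orientation: [[0.997, 0.073, 0.0], [0.073, -0.997, 0.0], [0.0, -0.0, -1.0]]
ft_force: [-2.3, -1.9, 24.3]
finger_gap: 0.006
gripper_force: 11.9
```

Request:
send_rows(moves=[{"ax": 0,"ay": 0,"az": 0,"x": 0,"y": 0,"z": 0,"gripper": 0},{"ax": 0,"ay": 0,"az": 0,"x": 0,"y": 0,"z": 5,"gripper": 0},{"ax": 0,"ay": 0,"az": 0,"x": 0,"y": 0,"z": 10,"gripper": 0},{"ax": 0,"ay": 0,"az": 0,"x": 0,"y": 0,"z": 20,"gripper": 0},{"ax": 0,"ay": 0,"az": 0,"x": 0,"y": 0,"z": 50,"gripper": 0}])

```text
time_s: 33.03
tool_pos: [0.482, 0.2165, 0.1241]
orientation: [[0.997, 0.073, -0.008], [0.073, -0.997, -0.003], [-0.008, 0.002, -1.0]]
ft_force: [-0.1, -0.8, 0.8]
finger_gap: 0.003
gripper_force: 0.0
```

Request:
send_rows(moves=[{"ax": 0,"ay": 0,"az": 0,"x": 0,"y": 0,"z": 40,"gripper": 0},{"ax": 0,"ay": 0,"az": 0,"x": 0,"y": -20,"z": 80,"gripper": 0},{"ax": 0,"ay": 0,"az": 0,"x": 0,"y": -60,"z": 85,"gripper": 0},{"ax": 0,"ay": 0,"az": 0,"x": 0,"y": -100,"z": 85,"gripper": 0},{"ax": 0,"ay": 0,"az": 0,"x": 0,"y": -140,"z": 85,"gripper": 0}])

```text
time_s: 33.45
tool_pos: [0.4838, 0.0761, 0.2125]
orientation: [[0.997, 0.074, -0.0], [0.074, -0.997, -0.0], [-0.0, -0.0, -1.0]]
ft_force: [1.7, -0.2, -0.3]
finger_gap: 0.009
gripper_force: 0.0
```

Request:
send_rows(moves=[{"ax": 0,"ay": 0,"az": 0,"x": 0,"y": -40,"z": 0,"gripper": 30},{"ax": 0,"ay": 0,"az": 0,"x": 0,"y": -80,"z": 0,"gripper": 75},{"ax": 0,"ay": 0,"az": 0,"x": 0,"y": -100,"z": 0,"gripper": 75},{"ax": 0,"ay": 0,"az": 0,"x": 0,"y": -100,"z": 0,"gripper": 75}])

```text
time_s: 33.78
tool_pos: [0.4838, -0.0257, 0.2116]
orientation: [[0.998, 0.069, -0.002], [0.069, -0.998, -0.0], [-0.002, 0.0, -1.0]]
ft_force: [0.8, 0.1, -0.6]
finger_gap: 0.243
gripper_force: 0.0
```

Run:
```python
from h import *
s=robot.observe();print(s['tool_pos'],s['time_s'])
a=grab('top','top8');b=grab('side','side8');basket(a)
w=b[138:166,188:212].astype(int).max(2)<85
n,l,st,c=cv2.connectedComponentsWithStats(w.astype(np.uint8));print([(st[i].tolist(),(c[i]+[188,138]).round(1)) for i in range(1,n) if st[i][4]>12])
print('button px up/down',proj('side',[(.485,.216,.109),(.485,.216,.075)]))
# gears: inside each nest, dark ring centroid
for nm,P in [('n1',(.4296,.2639)),('n4',(.5404,.1671)),('n3',(.5334,.2709)),('n2',(.4366,.1601))]:
    u=proj('top',[(*P,.07)])[0];x,y=u.round().astype(int);w=a[y-9:y+10,x-9:x+10].astype(int);m=(w.max(2)<135)|(w[...,2]-w[...,0]>35)
    ys,xs=np.nonzero(m);print(nm,len(xs),np.round([xs.mean()+x-9-u[0],ys.mean()+y-9-u[1]],1))
# lid top edge: lip dark pixels region in top image
print('lip px if 1.65',proj('top',[(.6246+.02,.2265,.345)]),proj('side',[(.6246+.02,.2265,.345)]))
```

```text
[ 0.48381722 -0.02570564  0.21160512] 33.7833
gold [9, 7, 13, 13, 87] [165.4 203.2] [0.5293 0.264  0.1   ]
gold [44, 40, 13, 13, 84] [200.2 235.7] [0.4359 0.1557 0.1   ]
dark [0, 0, 5, 63, 154] [151.7 220.5] [0.4762 0.302  0.105 ]
dark [28, 26, 10, 9, 63] [182.3 219.9] [0.4808 0.2098 0.105 ]
dark [16, 62, 46, 6, 105] [191.9 254.4] [0.3805 0.1773 0.105 ]
[([8, 16, 8, 6, 39], array([199.5, 156.2]))]
button px up/down [[198.63010558 144.94748476]
 [199.65996247 154.88731892]]
n1 58 [ 0.5 -1.1]
n4 27 [-2.5  2. ]
n3 87 [0.1 0.5]
n2 84 [0.1 0. ]
lip px if 1.65 [[162.08417748 147.92650576]] [[246.81481815  58.84627021]]
```

Run:
```python
from h import *
for f,z in (('top7',.105),('top8',.071)):
    a=cv2.imread(f'pics/{f}.png')
    for P in [(.4296,.2639),(.5404,.1671)]:
        u=proj('top',[(*P,z)])[0];x,y=u.round().astype(int);w=a[y-11:y+12,x-11:x+12].astype(int).max(2)
        m=w<175; n,l,st,c=cv2.connectedComponentsWithStats(m.astype(np.uint8)); i=1+np.argmax(st[1:,4]); 
        print(f,P,u.round(1),st[i].tolist(),(c[i]-11).round(1))
        print('\n'.join(''.join('#' if v<130 else '+' if v<170 else '.' for v in r) for r in w))
```

```text
top7 (0.4296, 0.2639) [163.5 236.6] [3, 2, 17, 18, 173] [ 0.5 -0.4]
.......................
.......................
...........++..........
........+++#++++.......
......+++###+##++++....
.....++####+++++##+....
.....+##++....++##+....
....++##+......++#++...
....+##+........+##+...
....+#+..........+#+...
...++#+..........+#+...
...+##+.........+##+...
...+##+.........++#+...
....+#+.........++#+...
.....+++.......++##+...
.....+##++..+++++##....
.....++###+++++###+....
......+++#++++##+++....
........++#++++++......
.........+++...........
.......................
.......................
.......................
top7 (0.5404, 0.1671) [197.5 200.2] [4, 3, 17, 18, 153] [1.  0.6]
.++++..................
.......................
.......................
...........++..........
.........+++++++.......
.......+++##+++++++....
.....+++###++.+++++....
.....++##++....++++....
.....+###+......++++...
....++##+........+++...
....+++...........+++..
....+++...........+++..
....+++...........+#+..
....+++...........+#+..
.....+++.........+++...
.....++++.......++#+...
.....++##+.....++##+...
......
[... 675 characters left out ...]
++........
.......................
.......................
.......................
top8 (0.5404, 0.1671) [199.1 201.3] [4, 2, 16, 18, 145] [0.4 0.4]
.....++++++............
.......................
.......................
............+..........
..........++++.........
........++++++++.+.....
.....+++++++.++++++....
.....++#+.....+++++....
.....+##+......++++....
....+##+.........+++...
....+#+..........+++...
....+#+..........+++...
....+#+..........+++...
....+#+..........+++...
....+++..........+#+...
.....+++........+#+....
.....++#+.....++++.....
.....++##++++++++......
......+###+++#++.......
.......++++++++........
.......................
.......................
.......................
```

The basket is latched with all four parts centred. To close the lid I'll pinch the lip again and reverse the arc.

Request:
send_rows(moves=[{"ax": 0,"ay": 0,"az": 0,"x": 0,"y": 0,"z": 208,"gripper": 80},{"ax": 0,"ay": 0,"az": 0,"x": 0,"y": 0,"z": 208,"gripper": 80},{"ax": 0,"ay": 0,"az": 0,"x": 0,"y": 0,"z": 208,"gripper": 80},{"ax": 0,"ay": 0,"az": 0,"x": 0,"y": 0,"z": 208,"gripper": 80},{"ax": 0,"ay": 0,"az": 0,"x": 0,"y": 0,"z": 208,"gripper": 80}])

```text
time_s: 34.3
tool_pos: [0.4839, -0.021, 0.4218]
orientation: [[0.997, 0.075, -0.001], [0.075, -0.997, 0.0], [-0.001, -0.0, -1.0]]
ft_force: [0.7, -0.4, 0.6]
finger_gap: 0.686
gripper_force: 0.0
```

Request:
send_rows(moves=[{"ax": 0,"ay": 0,"az": 0,"x": 100,"y": 170,"z": 0,"gripper": 80},{"ax": 0,"ay": 0,"az": 0,"x": 100,"y": 170,"z": 0,"gripper": 80},{"ax": 0,"ay": 0,"az": 0,"x": 100,"y": 170,"z": 0,"gripper": 80},{"ax": 0,"ay": 0,"az": 0,"x": 100,"y": 170,"z": 0,"gripper": 80},{"ax": 0,"ay": 0,"az": 0,"x": 100,"y": 170,"z": 0,"gripper": 80}])

```text
time_s: 34.72
tool_pos: [0.5848, 0.1518, 0.4191]
orientation: [[0.997, 0.076, -0.002], [0.076, -0.997, 0.0], [-0.002, -0.0, -1.0]]
ft_force: [-0.1, -0.7, -0.7]
finger_gap: 0.801
gripper_force: 0.0
```

Request:
send_rows(moves=[{"ax": 0,"ay": 0,"az": 0,"x": 20,"y": 30,"z": 0,"gripper": 80},{"ax": 0,"ay": 0,"az": 0,"x": 40,"y": 60,"z": 0,"gripper": 80},{"ax": 0,"ay": 0,"az": 0,"x": 61,"y": 83,"z": 0,"gripper": 80},{"ax": 0,"ay": 0,"az": 0,"x": 61,"y": 83,"z": 0,"gripper": 80}])

```text
time_s: 35.05
tool_pos: [0.6464, 0.2359, 0.4165]
orientation: [[0.997, 0.078, -0.004], [0.078, -0.997, -0.0], [-0.004, -0.0, -1.0]]
ft_force: [-1.4, -0.7, -1.8]
finger_gap: 0.798
gripper_force: 0.0
```

Request:
send_rows(moves=[{"ax": 0,"ay": 0,"az": 0,"x": 0,"y": -4,"z": -30,"gripper": 80},{"ax": 0,"ay": 0,"az": 0,"x": 0,"y": -4,"z": -60,"gripper": 80},{"ax": 0,"ay": 0,"az": 0,"x": 0,"y": -4,"z": -68,"gripper": 80},{"ax": 0,"ay": 0,"az": 0,"x": 0,"y": -4,"z": -68,"gripper": 40},{"ax": 0,"ay": 0,"az": 0,"x": 0,"y": -4,"z": -68,"gripper": 30}], force=20)

```text
time_s: 35.47
tool_pos: [0.6455, 0.227, 0.353]
orientation: [[0.997, 0.074, 0.0], [0.074, -0.997, 0.0], [0.0, -0.0, -1.0]]
ft_force: [-0.5, -0.4, 0.8]
finger_gap: 0.703
gripper_force: 0.0
```

Request:
send_rows(moves=[{"ax": 0,"ay": 0,"az": 0,"x": 0,"y": 0,"z": 0,"gripper": 30},{"ax": 0,"ay": 0,"az": 0,"x": 0,"y": 0,"z": 0,"gripper": 30},{"ax": 0,"ay": 0,"az": 0,"x": 0,"y": 0,"z": 0,"gripper": 30},{"ax": 0,"ay": 0,"az": 0,"x": 0,"y": 0,"z": 0,"gripper": 30}])

```text
time_s: 35.8
tool_pos: [0.646, 0.2278, 0.3536]
orientation: [[0.997, 0.074, 0.003], [0.074, -0.997, 0.003], [0.003, -0.003, -1.0]]
ft_force: [-0.4, 7.1, 3.8]
finger_gap: 0.531
gripper_force: 20.0
```

Request:
send_rows(moves=[{"ax": 0,"ay": 0,"az": 0,"x": -26,"y": -2,"z": 0,"gripper": 30},{"ax": 0,"ay": 0,"az": 0,"x": -52,"y": -3,"z": -2,"gripper": 30},{"ax": 0,"ay": 0,"az": 0,"x": -78,"y": -5,"z": -6,"gripper": 30},{"ax": 0,"ay": 0,"az": 0,"x": -104,"y": -7,"z": -13,"gripper": 30},{"ax": 0,"ay": 0,"az": 0,"x": -128,"y": -9,"z": -23,"gripper": 30}])

```text
time_s: 36.22
tool_pos: [0.5173, 0.2179, 0.3318]
orientation: [[0.997, 0.073, 0.005], [0.073, -0.997, 0.002], [0.006, -0.002, -1.0]]
ft_force: [-2.9, 2.2, 11.1]
finger_gap: 0.533
gripper_force: 20.0
```

Request:
send_rows(moves=[{"ax": 0,"ay": 0,"az": 0,"x": -23,"y": -2,"z": -12,"gripper": 30},{"ax": 0,"ay": 0,"az": 0,"x": -46,"y": -3,"z": -26,"gripper": 30},{"ax": 0,"ay": 0,"az": 0,"x": -66,"y": -4,"z": -42,"gripper": 30},{"ax": 0,"ay": 0,"az": 0,"x": -85,"y": -6,"z": -61,"gripper": 30},{"ax": 0,"ay": 0,"az": 0,"x": -105,"y": -7,"z": -85,"gripper": 30}])

```text
time_s: 36.63
tool_pos: [0.4126, 0.21, 0.2452]
orientation: [[0.997, 0.073, 0.003], [0.073, -0.997, -0.0], [0.003, 0.0, -1.0]]
ft_force: [3.9, -5.7, -1.0]
finger_gap: 0.53
gripper_force: 20.0
```

Request:
send_rows(moves=[{"ax": 0,"ay": 0,"az": 0,"x": -14,"y": -1,"z": -22,"gripper": 30},{"ax": 0,"ay": 0,"az": 0,"x": -26,"y": -2,"z": -45,"gripper": 30},{"ax": 0,"ay": 0,"az": 0,"x": -36,"y": -2,"z": -70,"gripper": 30},{"ax": 0,"ay": 0,"az": 0,"x": -43,"y": -3,"z": -95,"gripper": 30},{"ax": 0,"ay": 0,"az": 0,"x": -48,"y": -3,"z": -120,"gripper": 30}])

```text
time_s: 37.05
tool_pos: [0.3645, 0.2065, 0.1234]
orientation: [[0.997, 0.074, 0.001], [0.074, -0.997, -0.002], [0.001, 0.002, -1.0]]
ft_force: [4.6, -12.6, -0.9]
finger_gap: 0.534
gripper_force: 20.0
```

Request:
send_rows(moves=[{"ax": 0,"ay": 0,"az": 0,"x": 0,"y": 0,"z": -8,"gripper": 30},{"ax": 0,"ay": 0,"az": 0,"x": -1,"y": 0,"z": -16,"gripper": 30},{"ax": 0,"ay": 0,"az": 0,"x": -2,"y": 0,"z": -22,"gripper": 30},{"ax": 0,"ay": 0,"az": 0,"x": -2,"y": 0,"z": -27,"gripper": 30},{"ax": 0,"ay": 0,"az": 0,"x": -2,"y": 0,"z": -27,"gripper": 30}])

```text
time_s: 37.47
tool_pos: [0.3624, 0.2063, 0.0962]
orientation: [[0.997, 0.074, -0.002], [0.074, -0.997, -0.003], [-0.002, 0.002, -1.0]]
ft_force: [-0.9, -12.3, -1.9]
finger_gap: 0.533
gripper_force: 20.0
```

Request:
send_rows(moves=[{"ax": 0,"ay": 0,"az": 0,"x": 0,"y": 0,"z": 0,"gripper": 80},{"ax": 0,"ay": 0,"az": 0,"x": 0,"y": 0,"z": 0,"gripper": 80},{"ax": 0,"ay": 0,"az": 0,"x": 0,"y": 0,"z": 0,"gripper": 80},{"ax": 0,"ay": 0,"az": 0,"x": 0,"y": 0,"z": 20,"gripper": 80},{"ax": 0,"ay": 0,"az": 0,"x": 0,"y": 0,"z": 50,"gripper": 0}])

```text
time_s: 37.88
tool_pos: [0.3619, 0.2072, 0.1461]
orientation: [[0.997, 0.073, -0.003], [0.073, -0.997, -0.001], [-0.003, 0.001, -1.0]]
ft_force: [0.8, -0.4, -0.0]
finger_gap: 0.758
gripper_force: 0.0
```

Request:
send_rows(moves=[{"ax": 0,"ay": 0,"az": 0,"x": 10,"y": 2,"z": 0,"gripper": 0},{"ax": 0,"ay": 0,"az": 0,"x": 25,"y": 2,"z": 0,"gripper": 0},{"ax": 0,"ay": 0,"az": 0,"x": 25,"y": 2,"z": 0,"gripper": 0},{"ax": 0,"ay": 0,"az": 0,"x": 25,"y": 2,"z": 0,"gripper": 0},{"ax": 0,"ay": 0,"az": 0,"x": 25,"y": 2,"z": 0,"gripper": 0}])

```text
time_s: 38.3
tool_pos: [0.3873, 0.2094, 0.1463]
orientation: [[0.997, 0.073, -0.001], [0.073, -0.997, -0.0], [-0.001, 0.0, -1.0]]
ft_force: [0.3, -0.5, -0.3]
finger_gap: 0.418
gripper_force: 0.0
```

Request:
send_rows(moves=[{"ax": 0,"ay": 0,"az": 0,"x": 0,"y": 0,"z": 0,"gripper": 0},{"ax": 0,"ay": 0,"az": 0,"x": 0,"y": 0,"z": -10,"gripper": 0},{"ax": 0,"ay": 0,"az": 0,"x": 0,"y": 0,"z": -25,"gripper": 0},{"ax": 0,"ay": 0,"az": 0,"x": 0,"y": 0,"z": -33,"gripper": 0},{"ax": 0,"ay": 0,"az": 0,"x": 0,"y": 0,"z": -38,"gripper": 0}])

```text
time_s: 38.72
tool_pos: [0.387, 0.2093, 0.1077]
orientation: [[0.997, 0.073, -0.002], [0.073, -0.997, -0.001], [-0.002, 0.0, -1.0]]
ft_force: [0.6, 0.3, -0.1]
finger_gap: 0.061
gripper_force: 0.0
```

Request:
send_rows(moves=[{"ax": 0,"ay": 0,"az": 0,"x": 0,"y": 0,"z": -3,"gripper": 0},{"ax": 0,"ay": 0,"az": 0,"x": 0,"y": 0,"z": -5,"gripper": 0},{"ax": 0,"ay": 0,"az": 0,"x": 0,"y": 0,"z": -7,"gripper": 0},{"ax": 0,"ay": 0,"az": 0,"x": 0,"y": 0,"z": -8,"gripper": 0},{"ax": 0,"ay": 0,"az": 0,"x": 0,"y": 0,"z": -9,"gripper": 0}])

```text
time_s: 39.13
tool_pos: [0.388, 0.2096, 0.1007]
orientation: [[0.997, 0.073, 0.0], [0.073, -0.997, 0.0], [0.0, -0.0, -1.0]]
ft_force: [-8.4, -3.5, 28.9]
finger_gap: 0.009
gripper_force: 14.7
```

The lid is hard against its stop: the tip is at 0.0927 m and the force is 29 N. Retreating and verifying by numbers.

Request:
send_rows(moves=[{"ax": 0,"ay": 0,"az": 0,"x": 0,"y": 0,"z": 20,"gripper": 0},{"ax": 0,"ay": 0,"az": 0,"x": 0,"y": 0,"z": 60,"gripper": 0},{"ax": 0,"ay": 0,"az": 0,"x": 0,"y": -20,"z": 100,"gripper": 0},{"ax": 0,"ay": 0,"az": 0,"x": 0,"y": -60,"z": 110,"gripper": 0},{"ax": 0,"ay": 0,"az": 0,"x": 0,"y": -100,"z": 110,"gripper": 0}])

```text
time_s: 39.55
tool_pos: [0.3892, 0.1092, 0.213]
orientation: [[0.997, 0.076, 0.007], [0.076, -0.997, 0.001], [0.007, -0.001, -1.0]]
ft_force: [1.7, -0.9, -0.6]
finger_gap: 0.003
gripper_force: 0.0
```

Request:
send_rows(moves=[{"ax": 0,"ay": 0,"az": 0,"x": 0,"y": -40,"z": 0,"gripper": 0},{"ax": 0,"ay": 0,"az": 0,"x": 0,"y": -80,"z": 0,"gripper": 0},{"ax": 0,"ay": 0,"az": 0,"x": 0,"y": -80,"z": 0,"gripper": 0},{"ax": 0,"ay": 0,"az": 0,"x": 0,"y": -80,"z": 0,"gripper": 0}])

```text
time_s: 39.88
tool_pos: [0.3879, 0.0278, 0.21]
orientation: [[0.998, 0.069, 0.001], [0.069, -0.998, -0.0], [0.001, 0.0, -1.0]]
ft_force: [1.2, 0.3, 0.1]
finger_gap: 0.007
gripper_force: 0.0
```

Run:
```python
from h import *
s=robot.observe();print(s['tool_pos'],s['ft_force'],s['time_s'])
a=grab('top','top9');b=grab('side','side9')
# lid blob: bright contour in the top view, and predicted corners for a shut lid
m=(a[150:275,135:230].min(2)>165).astype(np.uint8)
c=max(cv2.findContours(m,0,1)[0],key=cv2.contourArea);r=cv2.minAreaRect(c);print('lid top',r[0][0]+135,r[0][1]+150,r[1],r[2])
u=np.array([.9977,.068,0]);v=np.array([-.068,.9977,0]);h=np.array([.6246,.2248,.093])
print('shut corners',proj('top',[h-.244*u+.103*v,h-.244*u-.103*v]),proj('side',[h-.244*u+.103*v,h-.244*u-.103*v,h-.258*u]))
for x0,y0,x1,y1 in [(135,125,185,180)]:
    w=b[y0:y1,x0:x1].astype(int).min(2)
    print('\n'.join(''.join('#' if q>170 else '+' if q>110 else '.' for q in row) for row in w[::2]))
```

```text
[0.38794261 0.02781106 0.21001745] [1.24518398 0.3387601  0.05531869] 39.8833
lid top 180.48157119750977 214.24434661865234 (84.24322509765625, 68.88194274902344) 88.60282135009766
shut corners [[148.12191964 254.80386697]
 [216.85566356 252.48087741]] [[157.80512691 141.59850652]
 [172.84028329 174.44151395]
 [160.08051798 157.9385972 ]]
...++++++........+................................
.............+######+.............................
###########+++++++++..............................
+++.+.............................................
..................................................
...................................+..............
...........................+...+.............++++#
.............................+....+....++#########
........................+++++###+++.+.+++#########
......................##########++.++++++#########
......................+##########+.+++++++########
.......................+#########++.++++++########
........................+########++.++++++########
.........................+########+...++++########
................+++++####+########++..++++########
....++++++#######+++++......######################
#####++++#####++++...........#####################
+++++++.......................####################
...............................###################
...............................###################
.....................+++++......##################
......+..........++++++##+.......#################
................+++++##++.........################
.............+++++#####+...........###############
..........++#####++#####+...........############++
........++####+##++++##+++...........+#+++........
.......++#######++++++#+++........................
......+#+#####+++++++++++++.......................
```

The lid corners match the shut position in the side view (157,143 and 172,175). Handing in.

```bash
python3 -c "
from rig import robot
print(robot.sign_off())"
```

```text
the job is handed in; nothing more can be done
None
```

I handed the job in at about 40 s: both gears and both bearings lie flat in their own nests, the basket stayed latched after I let go, and the lid is shut; the sign-off returned no verdict.

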